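Close the filter cell's cover knobs in star order

ROBOT

A 7-joint arm with a two-finger parallel gripper is mounted at the origin on the work surface. World frame = base frame: x ahead of the robot, y to its left, z up, the work surface at z = 0. Lengths are in m, angles in rad, forces in N, time in s.
With the tool pointing down it reaches from about 0.4 to 0.875 m from the base axis. Payload 19.3 kg.
Tool frame: the origin (TCP) lies midway between the tips of the shut fingers; the grasp point (between the pads) lies 19 mm behind it; x points along the fingers, y is the direction in which the jaws open and shut, and the axes are right-handed (so a half turn about x gives the same grasp; the last joint's range is limited). The gripper opens to 85 mm and grips with 20 to 120 N. Pads are 22 mm wide; open, the fingers measure 114 mm over their backs; the gripper's body (76 mm by 85 mm) begins 54 mm behind the grasp point. The pads swing forward as they close: fully open they stand 13 mm farther back than shut.
Start: joints at [-1.38, 0.521, -0.036, 1.599, 0.021, 1.021, -0.113], TCP at [0.161, 0.604, 0.231] pointing down, gripper open.
Joint ranges: [-2.91, 2.91], [-0.3, 2.13], [-1.5, 1.42], [0.17, 2.43], [-1.26, 4.41], [0.16, 1.93], [-2.52, 2.52]. Speed limits (rad/s): [1.89, 1.89, 2.39, 2.39, 3.01, 3.01, 3.01].

INTERFACE

Orientations are given as [roll, pitch, yaw] about the fixed x, y, z axes, in that order (R = Rz(yaw) Ry(pitch) Rx(roll)).
In Python, from workcell import bot gives the robot as it stands. The module is installed in compiled form; this text tells all that it offers.
- The arm moves only by the tool servo_tool, never from a script. Its argument "targets" is a list of rows, each an object of numbers: "x", "y", "z": the shift along the tool's x, y, z as a fraction of full scale; "wx", "wy", "wz": the turn, a rotation vector about the tool's x, y, z as a fraction of full scale. A call has 1 to 12 rows; each row is the pose to reach, as a shift and turn from the pose measured when the call began, along the tool's axes at that moment, turning the shorter way round; what a row does not reach only later rows make up. Full scale, the value 1, is 40 cm for a shift and 360 degrees for a turn. A row lasts 1/8 s, in which the tool goes at most 62.5 mm and 10.7 degrees, less where a joint would pass 70% of its speed; a pose out of reach is approached as far as the arm can. A call with a number of a shift or a turn outside -1 to 1 is refused whole. A call with a gripper value outside its range is refused whole. "grip" is the gripper command: -1 is shut, 1 is fully open, values between are in proportion, set as the call begins (left out, the last holds). The fingers move at their own pace and stop on an object; "squeeze" is the grip in N (left out, the last holds). Time passes only in rows, so rows that repeat a pose let the fingers close. It gives the time, the measured TCP pose, the force and the opening at its end, in the units of the state.
- bot.observe(): the state, without advancing time (a new reading comes with each control period).
- bot.grab_frame(name): name is "side" or "top"; returns (picture, depth): 480x640x3 uint8, red, green, blue; 480x640 float32, m along the optical axis (not along the pixel's ray), 0 where there is no reading.
- bot.get_calibration(name): a dict with "intrinsics" (3x3 intrinsics, pixels), "R" (3x3) and "t" (3): a world point X has camera coordinates R X + t. Camera axes: x right, y down, z forward; pixel columns grow to the right and rows downward; lengths in m; the calibration is good to about 2 mm. A picture is of the moment at which its call begins. get_calibration takes no time and is no camera call.
- bot.job_done(): hands the job in, once; it reports no verdict.
Trained networks look in the newest picture that a camera, given by its name, has taken for a name from the list of things; names that differ only in an ending like _2 or _b are one class to them, and where a whole thing is asked for, a point or a joint stands for the part that bears it (a point fixed in the world has none). Each returns a list of dicts, best first, with "confidence" (0 to 1); they miss things now and then, are a little off and sometimes report something else, mostly with a low value. They report only what shows in the picture. A call takes as long as a camera call. They do not tell look-alikes from the thing itself.
- bot.trace(camera, target): "mask" (480x640 bool, what is visible of it) and "pixel" ([column, row] in pixels, amid what is visible of it).
The state is a dict: "clock": time; "qpos": joint angles; "qd": joint speeds; "joint_efforts": joint torques, N m; "position": TCP position; "tool_rot": TCP orientation; "force": force on the tool from outside, world axes, zero at the start; "moment": the same for the moment, N m; "grip_width": finger opening in m.
Only numpy, scipy, OpenCV 4.12 (cv2) and the standard library are available. Lean on these libraries where they do the work, as an engineer would, in place of code of your own. Each camera call takes 0.05 s, during which the arm holds its last target. There are 200 camera calls.

TASK

Close the cover of the filter cell evenly by its four clamp knobs, in star order and in two passes. First pass: one knob, then the one opposite, then the other opposite pair, each turned clockwise a twelfth of a turn (30 degrees) past the point where you feel it begin to resist; second pass, again by opposite pairs: another twelfth of a turn each, no more, or the gasket is crushed. Do not lean on the cell, and leave everything lying on and around it where it is.

Things in the scene. Friction and masses are not known exactly. Their poses are not given: they have to be found in the camera images.
- cell: the filter cell, a heavy round steel pot that does not move, 230 mm across; its cover's top is 105 mm above the table. Origin: centre of its underside, z up. Four clamp knobs stand on the cover, 85 mm from its centre, at 45, 135, 225 and 315 degrees from the cell's x (counter-clockwise from above): knobs 1, 2, 3, 4. 1 is opposite 3, 2 is opposite 4
- grip1 (a point): knob 1: black plastic, an upright bar to grip, 44 mm long (along this point's x), 14 mm thick (along y), 33 mm tall, on a round foot 38 mm across and 6 mm thick. This point is on the knob's axis, 12 mm below the bar's top, 20 mm above the foot's top, 40 mm above the cover when loose. It tightens clockwise from above (about -z). The knobs' first angles say nothing of their free play
- grip2 (a point): knob 2, the same as knob 1. Each knob first turns through a hidden free play of 0.05 to 0.95 rad with next to no resistance (about 0.015 N m), staying at its height; then it resists: a springy give (5 N m per rad, springs back when let go) up to about 0.28 N m, then it tightens, sinking 1.5 mm per rad, the torque growing by 0.15 N m per rad; it stays as tightened
- grip3 (a point): knob 3, the same as knob 1
- grip4 (a point): knob 4, the same as knob 1
- ring1 (a point): centre of the top of the steel collar under knob 1 (42 mm across, 6 mm thick, on a rubber ring): 119 mm above the cell's underside while loose, and 1.5 mm lower per rad that the knob has been tightened (free play and springy give do not count); z up
- ring2 (a point): the same point of the collar under knob 2
- ring3 (a point): the same point of the collar under knob 3
- ring4 (a point): the same point of the collar under knob 4
- stopper: bystander: small black rubber stopper, 32 mm across the top, 22 mm tall, standing on the middle of the cover; origin at the centre of its underside
- dish: bystander: glass dish, 84 mm across, 16 mm tall, beside the cell; origin at the centre of its underside
- vial: bystander: small amber jar, 32 mm across, 55 mm tall, beside the cell; origin at the centre of its underside
- spatula: bystander: lab spoon lying on the table near the cell, along its own x
- slide_tray: bystander: white open tray with dividers, 160 x 120 x 22 mm; origin at the centre of its underside
- beaker: bystander: glass beaker, 70 mm across, 85 mm tall; origin at the centre of its underside
- reagent: bystander: amber bottle, 70 mm across, 150 mm tall; origin at the centre of its underside
Mind the look-alikes: they are no part of the job. Leave any green, orange or purple look-alike of the cell alone.

How it is judged:
By the outcome, as a careful person would: the job done as asked, in the order asked, and still so for the second after the job is handed in, with the robot touching nothing.
It also fails if it takes over 72 s, if anything falls off the work surface, if the arm or the gripper's body presses on something with over 40 N, if the wrist force passes 120 N, or if a joint passes its speed limit or range.

## Working session

There is one attempt and no reset: what is moved stays moved. The work goes in short steps, Python scripts to look and compute and a tool call to move; the robot and the scene stay as the last step left them, time stands still between calls to the robot, and variables do not carry over. Pictures are saved under pics/ and viewed, on a budget of 10 in all, crops included, one or two more only if the job needs it, and the job is handed in when it is done.

Besides the shell and the picture viewer there is one more tool, called after "Request:" as name(argument=value, ...) on one line, values as JSON. servo_tool: Moves the arm, as the interface text tells. Shift numbers are shares of 40 cm and turn numbers shares of 360 degrees, none past 1 either way. Its arguments: {"type":"object","properties":{"targets":{"type":"array"},"grip":{"type":"number"},"squeeze":{"type":"number"}},"required":["targets"]}

```bash
mkdir -p pics; python3 - <<'E'
from workcell import bot
import cv2,numpy as np
s=bot.observe();print({k:np.round(v,3).tolist() for k,v in s.items()})
ims=[]
for n in("top","side"):
    p,d=bot.grab_frame(n);np.savez(f"{n}0.npz",p=p,d=d)
    cv2.imwrite(f"pics/{n}0.png",p[:,:,::-1])
    c=bot.get_calibration(n);print(n,np.round(c["intrinsics"],1).tolist(),np.round(c["R"],3).tolist(),np.round(c["t"],3).tolist())
    for t in("cell","grip1","ring1","stopper"):
        for r in bot.trace(n,t)[:6]:print(n,t,round(r["confidence"],2),np.round(r["pixel"]),r["mask"].sum())
E
```

```text
{'clock': 0.0, 'qpos': [-1.38, 0.522, -0.036, 1.6, 0.021, 1.021, -0.113], 'qd': [-0.0, 0.0, 0.001, -0.001, -0.001, -0.001, 0.0], 'joint_efforts': [0.001, -92.711, 1.98, -36.993, 0.018, 0.008, 0.0], 'position': [0.161, 0.604, 0.231], 'tool_rot': [-1.499, 1.57, -1.76], 'force': [-0.248, 0.172, 0.664], 'moment': [0.012, -0.012, 0.041], 'grip_width': 0.085}
top [[513.2, 0.0, 310.2], [0.0, 513.2, 247.1], [0.0, 0.0, 1.0]] [[0.023, -1.0, 0.003], [-0.995, -0.023, -0.092], [0.092, -0.001, -0.996]] [0.012, 0.467, 1.554]
top cell 0.85 [141. 259.] 4974
top cell 0.82 [226. 308.] 4993
top cell 0.62 [425. 353.] 5235
top cell 0.56 [317. 212.] 4218
top grip1 0.66 [344. 189.] 156
top grip1 0.61 [299. 179.] 126
top grip1 0.6 [330. 226.] 152
top grip1 0.46 [288. 219.] 142
top ring1 0.67 [341. 188.] 154
top ring1 0.51 [329. 230.] 173
top ring1 0.45 [302. 179.] 159
top ring1 0.44 [290. 220.] 176
top ring1 0.16 [300. 179.] 161
side [[613.6, 0.0, 311.7], [0.0, 613.6, 232.5], [0.0, 0.0, 1.0]] [[0.977, -0.212, 0.013], [-0.146, -0.715, -0.684], [0.154, 0.666, -0.73]] [-0.446, 0.189, 1.374]
side cell 0.96 [223. 196.] 6074
side cell 0.75 [265. 129.] 4619
side cell 0.71 [197. 417.] 12690
side cell 0.59 [364. 255.] 5490
side cell 0.51 [337. 142.] 1026
side grip1 0.78 [392. 215.] 265
side grip1 0.55 [341. 214.] 298
side grip1 0.52 [341. 254.] 318
side ring1 0.95 [395. 255.] 418
side ring1 0.84 [340. 215.] 363
side ring1 0.66 [391. 218.] 272
side ring1 0.56 [341. 252.] 398
```

View pics/top0.png

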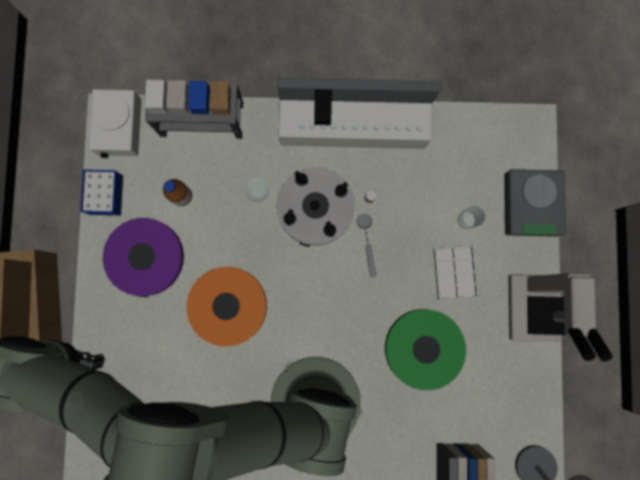

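View pics/side0.png

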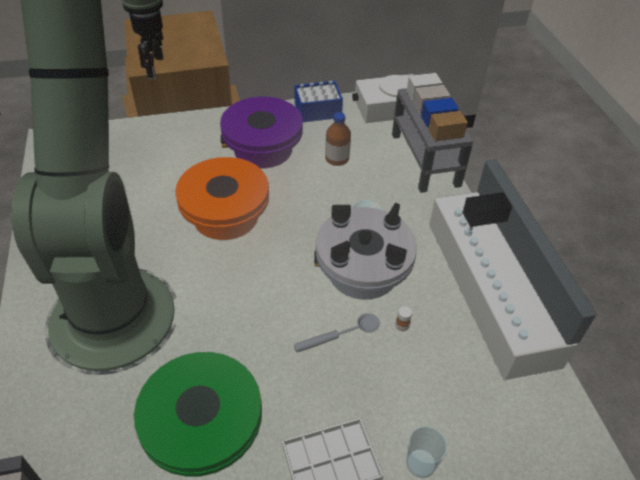

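The grey cell is the real one, at about (316,207) in the top view and (366,245) in the side view. Its four black knobs are at about (300,178), (342,189), (330,229) and (290,217) in the top view, and the purple, orange and green discs are look-alikes. Next I'll locate the knobs from depth.

```bash
cat > loc.py <<'E'
import numpy as np,cv2
from workcell import bot
def cloud(n,f=None):
    if f: z=np.load(f);p,d=z["p"],z["d"]
    else: p,d=bot.grab_frame(n)
    c=bot.get_calibration(n);K=c["intrinsics"]
    v,u=np.mgrid[:480,:640]
    X=np.stack([(u-K[0,2])/K[0,0]*d,(v-K[1,2])/K[1,1]*d,d],-1)
    return p,(X-c["t"])@c["R"],d>0
E
python3 - <<'E'
from loc import *
from scipy.optimize import least_squares
for n in("top","side"):
    p,W,ok=cloud(n,n+"0.npz")
    gx=W[...,0];gy=W[...,1];z=W[...,2];dark=p.max(-1)<75
    near=ok&(abs(gx-.66)<.3)&(abs(gy)<.3)
    cov=near&(abs(z-.105)<.006)&~dark
    P=W[cov][:,:2];(cx,cy),r=cv2.minEnclosingCircle(P.astype(np.float32));print(n,"cover",len(P),cx,cy,r,np.median(z[cov]),P.mean(0))
    k=near&(z>.128)&(np.hypot(gx-cx,gy-cy)<.13)
    num,l,st,ce=cv2.connectedComponentsWithStats(k.astype(np.uint8))
    for i in range(1,num):
        if st[i,4]<8:continue
        Q=W[l==i];T=Q[Q[:,2]>.148]
        print(n,ce[i].round(),st[i,4],len(T),"max",Q[:,2].max().round(4),"mean",T.mean(0).round(4), end=" ")
        (rc,sz,a)=cv2.minAreaRect(T[:,:2].astype(np.float32)*1000);w,V=np.linalg.eigh(np.cov(T[:,:2].T));print("pca yaw",np.degrees(np.arctan2(V[1,1],V[0,1])).round(1),"sd",(np.sqrt(w)*1000).round(1),"rect",np.round(rc,1),np.round(sz,1),round(a))
        print("   polar",np.hypot(*(T.mean(0)[:2]-[cx,cy])).round(4),np.degrees(np.arctan2(*(T.mean(0)[:2]-[cx,cy])[::-1])).round(1))
a=cv2.imread("pics/top0.png")[155:260,260:400];b=cv2.imread("pics/side0.png")[190:300,300:440]
f=lambda im:cv2.convertScaleAbs(cv2.resize(im,(560,430),interpolation=cv2.INTER_CUBIC)[:, :],alpha=1.6)
cv2.imwrite("pics/c1.png",cv2.resize(np.hstack([f(a),f(b)]),(800,307)))
E
```

```text
top cover 6433 0.6293627023696899 -4.7087669372558594e-05 0.40176281332969666 0.10339665224489474 [ 0.68103299 -0.02237137]
top [301. 177.] 104 78 max 0.1635 mean [0.6547 0.0532 0.1551] pca yaw 50.2 sd [ 4.1 12.8] rect [655.3  53.2] [44.  14.8] 48
   polar 0.0589 64.6
top [342. 189.] 95 77 max 0.1629 mean [ 0.6238 -0.0628  0.1558] pca yaw 142.2 sd [ 4.1 12.8] rect [623.7 -62.6] [14.2 44. ] 51
   polar 0.063 -95.1
top [312. 207.] 12 0 max 0.1323 mean [nan nan nan] pca yaw nan sd [nan nan] rect [0. 0.] [0. 0.] 0
   polar nan nan
top [290. 215.] 60 52 max 0.162 mean [0.5462 0.0826 0.1555] pca yaw 174.2 sd [4.1 8.4] rect [546.1  83. ] [14.1 29.8] 76
   polar 0.1173 135.1
top [329. 226.] 52 48 max 0.1623 mean [ 0.5161 -0.0284  0.1567] pca yaw -160.9 sd [4.1 7.6] rect [516.5 -28.4] [26.1 14. ] 20
   polar 0.1168 -166.0
side cover 9866 0.6314784288406372 -0.0009597837924957275 0.4013938903808594 0.10368455223894596 [ 0.71583348 -0.05888462]
side [393. 214.] 180 106 max 0.1638 mean [0.6563 0.0514 0.1567] pca yaw 50.3 sd [ 4.2 13.3] rect [658.4  54.8] [50.  15.6] 50
   polar 0.0579 64.6
side [344. 211.] 172 84 max 0.1641 mean [0.5479 0.0812 0.1559] pca yaw 175.1 sd [3.9 8.7] rect [546.8  80.3] [19.3 30.1] 78
   polar 0.1172 135.5
side [364. 234.] 52 0 max 0.1335 mean [nan nan nan] pca yaw nan sd [nan nan] rect [0. 0.] [0. 0.] 0
   polar nan nan
side [344. 248.] 147 83 max 0.1622 mean [ 0.5187 -0.0297  0.1563] pca yaw -158.4 sd [4.2 7.7] rect [518.8 -28.4] [26.1 15.8] 27
   polar 0.1164 -165.7
side [395. 253.] 285 156 max 0.1625 mean [ 0.6259 -0.0635  0.1555] pca yaw 141.3 sd [ 4.6 12.9] rect [626.4 -61.3] [22.4 44.4] 59
   polar 0.0628 -95.1<stdin>:14: RuntimeWarning: Mean of empty slice.
  ret = um.true_divide(
  avg = a.mean(axis, **keepdims_kw)
<stdin>:15: RuntimeWarning: Degrees of freedom <= 0 for slice
  c *= np.true_divide(1, fact)
  c *= np.true_divide(1, fact)
<stdin>:16: RuntimeWarning: Mean of empty slice.
```

View pics/c1.png

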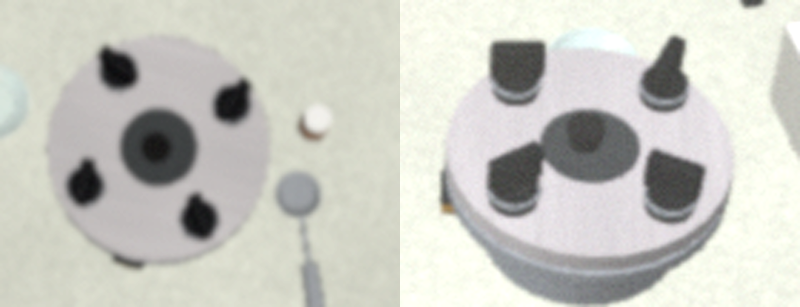

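```bash
cat > knobs.py <<'E'
from loc import *
from scipy.optimize import least_squares
def knobs(files=None,c0=(.585,.01),zmin=.146):
    out={}
    for n in("top","side"):
        p,W,ok=cloud(n,files and n+files+".npz")
        R=np.hypot(W[...,0]-c0[0],W[...,1]-c0[1])
        k=ok&(W[...,2]>.14)&(R<.14)
        num,l,st,ce=cv2.connectedComponentsWithStats(k.astype(np.uint8))
        for i in range(1,num):
            if st[i,4]<25:continue
            Q=W[l==i];T=Q[Q[:,2]>zmin][:,:2];rc,sz,a=cv2.minAreaRect((T*1000).astype(np.float32))
            w,V=np.linalg.eigh(np.cov(T.T));out.setdefault(n,[]).append((*(np.array(rc)/1000),*T.mean(0),np.degrees(np.arctan2(V[1,1],V[0,1]))%180,*np.sort(sz),np.percentile(Q[:,2],50),len(T)))
    return {n:np.array(v) for n,v in out.items()}
def square(P):
    f=lambda q:np.ravel([P[np.argmin(np.hypot(*(P-(q[:2]+.085*np.array([np.cos(q[2]+a),np.sin(q[2]+a)]))).T))]-(q[:2]+.085*np.array([np.cos(q[2]+a),np.sin(q[2]+a)])) for a in np.arange(4)*np.pi/2])
    m=P.mean(0);r=least_squares(f,[*m,np.arctan2(*(P[0]-m)[::-1])])
    return r.x,f(r.x)*1000
if __name__=="__main__":
    np.set_printoptions(suppress=True,precision=4,linewidth=160)
    for n,v in knobs("0").items():
        print(n);print(v)
        for P in(v[:,:2],v[:,2:4]):
            q,e=square(P);print("centre",q[:2],"ang",np.degrees(q[2]),"res",e.round(1))
    for n in("top","side"):
        p,W,ok=cloud(n,n+"0.npz");R=np.hypot(W[...,0]-.585,W[...,1]-.01);print(n,"cover z",np.percentile(W[ok&(R>.04)&(R<.06)][:,2],[10,50,90]),"table",np.percentile(W[ok&(R>.13)&(R<.15)][:,2],[10,50,90]))
E
python3 knobs.py
```

```text
top
[[  0.6553   0.0532   0.6543   0.053   50.7731  14.8519  44.0616   0.1549  82.    ]
 [  0.6239  -0.0625   0.6236  -0.0625 141.6738  14.7071  44.0923   0.1555  79.    ]
 [  0.539    0.0845   0.5386   0.0844 169.6561  14.1682  44.6302   0.156   80.    ]
 [  0.5082  -0.0315   0.5079  -0.0312  20.2132  14.0044  43.8133   0.1562  82.    ]]
centre [0.5816 0.0109] ang 29.957544709681805 res [ 0.1 -0.2 -0.1 -0.1  0.2  0.1 -0.1  0.2]
centre [0.5811 0.0109] ang 29.97560749909064 res [-0.4 -0.4 -0.  -0.2  0.4  0.3 -0.   0.3]
side
[[  0.6584   0.0548   0.6562   0.0511  50.441   15.6067  50.0362   0.1567 110.    ]
 [  0.541    0.082    0.5409   0.0827 168.7707  20.4262  41.7684   0.1543 140.    ]
 [  0.5107  -0.0316   0.5102  -0.033   19.3184  17.1167  44.0554   0.1555 154.    ]
 [  0.6264  -0.0613   0.6255  -0.0637 141.7047  22.3571  44.3679   0.1543 171.    ]]
centre [0.5841 0.011 ] ang 30.559691888996568 res [ 1.1  0.6  0.1 -2.1 -0.2  0.6 -0.9  0.9]
centre [0.5832 0.0093] ang 29.95741914978364 res [-0.6 -0.7  0.2 -0.2  0.6  0.2 -0.2  0.7]
top cover z [0.1002 0.1044 0.1087] table [-0.0051 -0.0003  0.0049]
side cover z [0.1034 0.1061 0.109 ] table [-0.0019  0.0015  0.0062]
```

```bash
cat > plan.py <<'E'
import sys,numpy as np
from scipy.spatial.transform import Rotation as Ro
from workcell import bot
K={"A":(.6556,.053,50.6),"B":(.5395,.0841,169.3),"C":(.508,-.032,20.),"D":(.6245,-.063,141.7)}
np.set_printoptions(suppress=True,precision=4)
s=bot.observe();R=Ro.from_euler("xyz",s["tool_rot"]);p=np.array(s["position"]);M=R.as_matrix()
print("t",round(s["clock"],2),"p",p,"a",np.degrees(np.arctan2(M[1,1],M[0,1])).round(2),"tilt",np.degrees(np.arccos(-M[2,0])).round(2),"q",np.array(s["qpos"]).round(2),"F",np.array(s["force"]).round(2),"M",np.array(s["moment"]).round(3),"w",round(s["grip_width"],4))
def go(pt,adeg):
    a=np.radians(adeg);T=np.array([[0,np.cos(a),np.sin(a)],[0,np.sin(a),-np.cos(a)],[-1,0,0]])
    d=M.T@(np.array(pt)-p)/.4;r=Ro.from_matrix(M.T@T).as_rotvec()/(2*np.pi)
    print("to",np.round(pt,4),"a",round(adeg,1),"xyz",d,"w",r)
if len(sys.argv)>1:
    k=sys.argv[1];z=float(sys.argv[2]);x,y,b=K[k]
    if len(sys.argv)>3:b=float(sys.argv[3])
    for o in(90,-90):go((x,y,z),b+o)
E
python3 plan.py A .2; python3 plan.py C .2
```

```text
t 0.5 p [0.1612 0.6038 0.2312] a 75.05 tilt 0.01 q [-1.38  0.52 -0.04  1.6   0.02  1.02 -0.11] F [-0.18  0.48 -1.1 ] M [-0.053 -0.03   0.025] w 0.0855
to [0.6556 0.053  0.2   ] a 140.6 xyz [ 0.0782 -1.0117  1.5494] w [-0.1821 -0.      0.    ]
to [0.6556 0.053  0.2   ] a -39.4 xyz [ 0.0782 -1.0117  1.5494] w [0.3179 0.     0.    ]
t 0.5 p [0.1612 0.6038 0.2312] a 75.05 tilt 0.01 q [-1.38  0.52 -0.04  1.6   0.02  1.02 -0.11] F [-0.18  0.48 -1.1 ] M [-0.053 -0.03   0.025] w 0.0855
to [ 0.508 -0.032  0.2  ] a 110.0 xyz [ 0.0783 -1.3122  1.2477] w [-0.0971 -0.      0.    ]
to [ 0.508 -0.032  0.2  ] a -70.0 xyz [ 0.0783 -1.3122  1.2477] w [0.4029 0.     0.    ]
```

Request:
servo_tool(targets=[{"x":0,"y":-0.5,"z":0.77,"wx":-0.09},{"x":0,"y":-0.5,"z":0.77,"wx":-0.09},{"x":0,"y":-0.5,"z":0.77,"wx":-0.09},{"x":0,"y":-0.5,"z":0.77,"wx":-0.09},{"x":0,"y":-0.5,"z":0.77,"wx":-0.09},{"x":0,"y":-0.5,"z":0.77,"wx":-0.09},{"x":0,"y":-0.5,"z":0.77,"wx":-0.09}], grip=1, squeeze=60)

```text
$.targets[0]: bad value
```

```bash
python3 plan.py A .2
```

```text
t 0.5 p [0.1612 0.6038 0.2312] a 75.05 tilt 0.01 q [-1.38  0.52 -0.04  1.6   0.02  1.02 -0.11] F [-0.18  0.48 -1.1 ] M [-0.053 -0.03   0.025] w 0.0855
to [0.6556 0.053  0.2   ] a 140.6 xyz [ 0.0782 -1.0117  1.5494] w [-0.1821 -0.      0.    ]
to [0.6556 0.053  0.2   ] a -39.4 xyz [ 0.0782 -1.0117  1.5494] w [0.3179 0.     0.    ]
```

Request:
servo_tool(targets=[{"x":0.0,"y":-0.5,"z":0.77,"wx":-0.09,"wy":0.0,"wz":0.0},{"x":0.0,"y":-0.5,"z":0.77,"wx":-0.09,"wy":0.0,"wz":0.0},{"x":0.0,"y":-0.5,"z":0.77,"wx":-0.09,"wy":0.0,"wz":0.0},{"x":0.0,"y":-0.5,"z":0.77,"wx":-0.09,"wy":0.0,"wz":0.0},{"x":0.0,"y":-0.5,"z":0.77,"wx":-0.09,"wy":0.0,"wz":0.0},{"x":0.0,"y":-0.5,"z":0.77,"wx":-0.09,"wy":0.0,"wz":0.0},{"x":0.0,"y":-0.5,"z":0.77,"wx":-0.09,"wy":0.0,"wz":0.0}], grip=1, squeeze=60)

```text
clock: 1.38
position: [0.4102, 0.3274, 0.2314]
tool_rot: [-1.075, 1.569, -0.777]
force: [0.0, 0.3, 0.3]
grip_width: 0.0856
```

```bash
python3 plan.py A .2
```

```text
t 1.38 p [0.4102 0.3274 0.2314] a 107.07 tilt 0.09 q [-0.72  0.36 -0.09  1.86  0.04  0.92  1.04] F [0.02 0.28 0.26] M [0.067 0.075 0.025] w 0.0856
to [0.6556 0.053  0.2   ] a 140.6 xyz [ 0.08   -0.8358  0.385 ] w [-0.0931  0.0001  0.0002]
to [0.6556 0.053  0.2   ] a -39.4 xyz [ 0.08   -0.8358  0.385 ] w [ 0.4069  0.0003 -0.0001]
```

Request:
servo_tool(targets=[{"x":0.0,"y":-0.836,"z":0.385,"wx":-0.093,"wy":0.0,"wz":0.0},{"x":0.0,"y":-0.836,"z":0.385,"wx":-0.093,"wy":0.0,"wz":0.0},{"x":0.0,"y":-0.836,"z":0.385,"wx":-0.093,"wy":0.0,"wz":0.0},{"x":0.02,"y":-0.836,"z":0.385,"wx":-0.093,"wy":0.0,"wz":0.0},{"x":0.04,"y":-0.836,"z":0.385,"wx":-0.093,"wy":0.0,"wz":0.0},{"x":0.08,"y":-0.836,"z":0.385,"wx":-0.093,"wy":0.0,"wz":0.0},{"x":0.08,"y":-0.836,"z":0.385,"wx":-0.093,"wy":0.0,"wz":0.0},{"x":0.08,"y":-0.836,"z":0.385,"wx":-0.093,"wy":0.0,"wz":0.0}], grip=1)

```text
clock: 2.38
position: [0.6557, 0.0525, 0.1992]
tool_rot: [-2.494, 1.57, -1.613]
force: [-0.2, -0.3, -0.1]
grip_width: 0.0854
```

```bash
python3 plan.py A .131
```

```text
t 2.38 p [0.6557 0.0525 0.1992] a 140.48 tilt 0.06 q [-0.1   0.61 -0.12  1.53  0.08  1.    2.22] F [-0.21 -0.32 -0.08] M [0.008 0.035 0.005] w 0.0854
to [0.6556 0.053  0.131 ] a 140.6 xyz [0.1704 0.001  0.001 ] w [-0.0003 -0.0001  0.0001]
to [0.6556 0.053  0.131 ] a -39.4 xyz [0.1704 0.001  0.001 ] w [0.4997 0.0002 0.0002]
```

Request:
servo_tool(targets=[{"x":0.1,"y":0.001,"z":0.001,"wx":0.0,"wy":0.0,"wz":0.0},{"x":0.17,"y":0.001,"z":0.001,"wx":0.0,"wy":0.0,"wz":0.0},{"x":0.17,"y":0.001,"z":0.001,"wx":0.0,"wy":0.0,"wz":0.0}], grip=-0.3)

```text
clock: 2.75
position: [0.6541, 0.0549, 0.1301]
tool_rot: [2.475, 1.568, -2.925]
force: [0.3, -0.5, 0.3]
grip_width: 0.032
```

Request:
servo_tool(targets=[{"x":0.0,"y":0.0,"z":0.0,"wx":0.0,"wy":0.0,"wz":0.0},{"x":0.0,"y":0.0,"z":0.0,"wx":0.0,"wy":0.0,"wz":0.0},{"x":0.0,"y":0.0,"z":0.0,"wx":0.0,"wy":0.0,"wz":0.0},{"x":0.0,"y":0.0,"z":0.0,"wx":0.0,"wy":0.0,"wz":0.0}], grip=-1, squeeze=60)

```text
clock: 3.25
position: [0.6553, 0.055, 0.132]
tool_rot: [-1.697, 1.57, -0.814]
force: [4.2, -2.9, 6.1]
grip_width: 0.013
```

```bash
python3 plan.py A .131
```

```text
t 3.25 p [0.6553 0.055  0.132 ] a 140.61 tilt 0.04 q [-0.1   0.68 -0.11  1.59  0.09  0.88  2.2 ] F [ 4.15 -2.91  6.06] M [-0.6   -0.827 -0.004] w 0.013
to [0.6556 0.053  0.131 ] a 140.6 xyz [ 0.0025 -0.0037 -0.0034] w [ 0.     -0.      0.0001]
to [0.6556 0.053  0.131 ] a -39.4 xyz [ 0.0025 -0.0037 -0.0034] w [-0.5    -0.0002 -0.    ]
```

Request:
servo_tool(targets=[{"x":0.002,"y":-0.0037,"z":-0.0034,"wx":0.0,"wy":0.0,"wz":0.0},{"x":0.002,"y":-0.0037,"z":-0.0034,"wx":0.0,"wy":0.0,"wz":0.0},{"x":0.002,"y":-0.0037,"z":-0.0034,"wx":0.0,"wy":0.0,"wz":0.0}], grip=-0.5)

```text
clock: 3.62
position: [0.6554, 0.0533, 0.1313]
tool_rot: [-1.849, 1.57, -0.966]
force: [0.4, 0.4, 0.2]
grip_width: 0.0214
```

```bash
python3 plan.py A .131
```

```text
t 3.62 p [0.6554 0.0533 0.1313] a 140.62 tilt 0.02 q [-0.1   0.68 -0.11  1.59  0.09  0.88  2.21] F [0.42 0.36 0.17] M [-0.053 -0.04   0.036] w 0.0214
to [0.6556 0.053  0.131 ] a 140.6 xyz [ 0.0007 -0.0008 -0.0003] w [ 0.0001 -0.      0.0001]
to [0.6556 0.053  0.131 ] a -39.4 xyz [ 0.0007 -0.0008 -0.0003] w [-0.4999 -0.0001 -0.    ]
```

Request:
servo_tool(targets=[{"x":0.0,"y":0.0,"z":0.0,"wx":0.0,"wy":0.0,"wz":0.0},{"x":0.0,"y":0.0,"z":0.0,"wx":0.0,"wy":0.0,"wz":0.0},{"x":0.0,"y":0.0,"z":0.0,"wx":0.0,"wy":0.0,"wz":0.0}], grip=-1)

```text
clock: 4.0
position: [0.6553, 0.0534, 0.1313]
tool_rot: [-2.857, 1.571, -1.973]
force: [-2.6, 0.7, 4.0]
grip_width: 0.0128
```

```bash
python3 plan.py A .131
```

```text
t 4.0 p [0.6553 0.0534 0.1313] a 140.63 tilt 0.01 q [-0.1   0.68 -0.11  1.59  0.09  0.88  2.21] F [-2.6   0.67  3.97] M [0.213 0.73  0.021] w 0.0128
to [0.6556 0.053  0.131 ] a 140.6 xyz [ 0.0008 -0.0012 -0.0003] w [ 0.0001 -0.      0.    ]
to [0.6556 0.053  0.131 ] a -39.4 xyz [ 0.0008 -0.0012 -0.0003] w [-0.4999 -0.     -0.    ]
```

```bash
cat > m.py <<'E'
import numpy as np
from scipy.spatial.transform import Rotation as Ro
from workcell import bot
s=bot.observe();M=Ro.from_euler("xyz",s["tool_rot"]).as_matrix()
print("t",round(s["clock"],2),"a %.2f"%np.degrees(np.arctan2(M[1,1],M[0,1])),"p",np.round(s["position"],4),"F",np.round(s["force"],1),"Mz %.3f"%s["moment"][2],"q7 %.3f"%s["qpos"][6],"eff7 %.3f"%s["joint_efforts"][6])
E
python3 m.py
```

```text
t 4.0 a 140.63 p [0.6553 0.0534 0.1313] F [-2.6  0.7  4. ] Mz 0.021 q7 2.208 eff7 -0.014
```

Request:
servo_tool(targets=[{"x":-0.001,"y":0.0,"z":0.0,"wx":0.01,"wy":0.0,"wz":0.0},{"x":-0.001,"y":0.0,"z":0.0,"wx":0.01,"wy":0.0,"wz":0.0}])

```text
clock: 4.25
position: [0.6551, 0.0536, 0.1315]
tool_rot: [2.582, 1.57, -2.88]
force: [-1.2, 1.4, 1.0]
grip_width: 0.0128
```

```bash
python3 m.py
```

```text
t 4.25 a 137.05 p [0.6551 0.0536 0.1315] F [-1.2  1.4  1. ] Mz 0.025 q7 2.156 eff7 -0.944
```

Request:
servo_tool(targets=[{"x":0.0,"y":0.0,"z":0.0,"wx":0.01,"wy":0.0,"wz":0.0},{"x":0.0,"y":0.0,"z":0.0,"wx":0.01,"wy":0.0,"wz":0.0}])

```text
clock: 4.5
position: [0.6549, 0.0537, 0.1314]
tool_rot: [2.64, 1.57, -2.883]
force: [-2.5, 1.9, 0.9]
grip_width: 0.0131
```

```bash
python3 m.py
```

```text
t 4.5 a 133.54 p [0.6549 0.0537 0.1314] F [-2.5  1.9  0.9] Mz 0.019 q7 2.105 eff7 -0.933
```

Request:
servo_tool(targets=[{"x":0.0,"y":0.0,"z":0.0,"wx":0.01,"wy":0.0,"wz":0.0},{"x":0.0,"y":0.0,"z":0.0,"wx":0.01,"wy":0.0,"wz":0.0}])

```text
clock: 4.75
position: [0.6547, 0.054, 0.1314]
tool_rot: [2.627, 1.57, -2.957]
force: [-3.7, 1.1, 2.9]
grip_width: 0.0134
```

```bash
python3 m.py
```

```text
t 4.75 a 130.08 p [0.6547 0.054  0.1314] F [-3.7  1.1  2.9] Mz -0.056 q7 2.054 eff7 -0.907
```

Request:
servo_tool(targets=[{"x":0.0,"y":0.0,"z":0.0,"wx":0.01,"wy":0.0,"wz":0.0},{"x":0.0,"y":0.0,"z":0.0,"wx":0.01,"wy":0.0,"wz":0.0}])

```text
clock: 5.0
position: [0.6546, 0.0541, 0.1314]
tool_rot: [2.621, 1.569, -3.023]
force: [-4.3, 2.7, 2.9]
grip_width: 0.0128
```

```bash
python3 m.py
```

```text
t 5.0 a 126.63 p [0.6546 0.0541 0.1314] F [-4.3  2.7  2.9] Mz 0.004 q7 2.004 eff7 -0.894
```

Request:
servo_tool(targets=[{"x":0.0,"y":0.0,"z":0.0,"wx":0.01,"wy":0.0,"wz":0.0},{"x":0.0,"y":0.0,"z":0.0,"wx":0.01,"wy":0.0,"wz":0.0}])

```text
clock: 5.25
position: [0.6545, 0.0544, 0.1314]
tool_rot: [2.623, 1.569, -3.081]
force: [-4.7, 2.7, 2.7]
grip_width: 0.0129
```

```bash
python3 m.py
```

```text
t 5.25 a 123.19 p [0.6545 0.0544 0.1314] F [-4.7  2.7  2.7] Mz -0.034 q7 1.954 eff7 -0.783
```

Request:
servo_tool(targets=[{"x":0.0,"y":0.0,"z":0.0,"wx":0.01,"wy":0.0,"wz":0.0},{"x":0.0,"y":0.0,"z":0.0,"wx":0.01,"wy":0.0,"wz":0.0}])

```text
clock: 5.5
position: [0.6543, 0.0546, 0.1314]
tool_rot: [2.67, 1.569, -3.094]
force: [-4.5, 3.3, 3.4]
grip_width: 0.0131
```

```bash
python3 m.py
```

```text
t 5.5 a 119.75 p [0.6543 0.0546 0.1314] F [-4.5  3.3  3.4] Mz 0.044 q7 1.905 eff7 -0.730
```

Request:
servo_tool(targets=[{"x":0.0,"y":0.0,"z":0.0,"wx":0.01,"wy":0.0,"wz":0.0},{"x":0.0,"y":0.0,"z":0.0,"wx":0.01,"wy":0.0,"wz":0.0}])

```text
clock: 5.75
position: [0.6542, 0.0548, 0.1314]
tool_rot: [2.669, 1.568, 3.129]
force: [-5.3, 2.1, 3.5]
grip_width: 0.0128
```

```bash
python3 m.py
```

```text
t 5.75 a 116.32 p [0.6542 0.0548 0.1314] F [-5.3  2.1  3.5] Mz 0.010 q7 1.855 eff7 -0.728
```

Request:
servo_tool(targets=[{"x":0.0,"y":0.0,"z":0.0,"wx":0.01,"wy":0.0,"wz":0.0},{"x":0.0,"y":0.0,"z":0.0,"wx":0.01,"wy":0.0,"wz":0.0}])

```text
clock: 6.0
position: [0.6541, 0.0551, 0.1314]
tool_rot: [2.7, 1.568, 3.1]
force: [-5.0, 2.8, 3.8]
grip_width: 0.0127
```

```bash
python3 m.py
```

```text
t 6.0 a 112.89 p [0.6541 0.0551 0.1314] F [-5.   2.8  3.8] Mz -0.021 q7 1.805 eff7 -0.726
```

Request:
servo_tool(targets=[{"x":0.0,"y":0.0,"z":0.0,"wx":0.01,"wy":0.0,"wz":0.0},{"x":0.0,"y":0.0,"z":0.0,"wx":0.01,"wy":0.0,"wz":0.0}])

```text
clock: 6.25
position: [0.654, 0.0553, 0.1314]
tool_rot: [2.733, 1.568, 3.073]
force: [-4.2, 3.5, 4.9]
grip_width: 0.0131
```

```bash
python3 m.py
```

```text
t 6.25 a 109.46 p [0.654  0.0553 0.1314] F [-4.2  3.5  4.9] Mz 0.001 q7 1.756 eff7 -0.756
```

Request:
servo_tool(targets=[{"x":-0.001,"y":0.001,"z":0.0,"wx":0.01,"wy":0.0,"wz":0.0},{"x":-0.001,"y":0.001,"z":0.0,"wx":0.01,"wy":0.0,"wz":0.0}])

```text
clock: 6.5
position: [0.6538, 0.0556, 0.1315]
tool_rot: [2.897, 1.568, -3.106]
force: [-2.9, 1.5, -2.4]
grip_width: 0.0131
```

```bash
python3 m.py
```

```text
t 6.5 a 106.04 p [0.6538 0.0556 0.1315] F [-2.9  1.5 -2.4] Mz -0.011 q7 1.706 eff7 -0.871
```

Request:
servo_tool(targets=[{"x":0.0,"y":0.001,"z":0.0,"wx":0.01,"wy":0.0,"wz":0.0},{"x":0.0,"y":0.001,"z":0.0,"wx":0.01,"wy":0.0,"wz":0.0}])

```text
clock: 6.75
position: [0.6538, 0.0559, 0.1315]
tool_rot: [3.05, 1.568, -3.013]
force: [-1.0, 1.7, 0.4]
grip_width: 0.0132
```

```bash
python3 m.py
```

```text
t 6.75 a 102.61 p [0.6538 0.0559 0.1315] F [-1.   1.7  0.4] Mz -0.031 q7 1.656 eff7 -0.867
```

Request:
servo_tool(targets=[{"x":0.0,"y":0.0006,"z":0.0,"wx":0.01,"wy":0.0,"wz":0.0},{"x":0.0,"y":0.0006,"z":0.0,"wx":0.01,"wy":0.0,"wz":0.0}])

```text
clock: 7.0
position: [0.6537, 0.0561, 0.1314]
tool_rot: [-3.134, 1.568, -2.974]
force: [-2.6, 2.0, 0.7]
grip_width: 0.0136
```

```bash
python3 m.py
```

```text
t 7.0 a 99.18 p [0.6537 0.0561 0.1314] F [-2.6  2.   0.7] Mz 0.032 q7 1.606 eff7 -0.865
```

Request:
servo_tool(targets=[{"x":0.0,"y":0.0006,"z":0.0,"wx":0.01,"wy":0.0,"wz":0.0},{"x":0.0,"y":0.0006,"z":0.0,"wx":0.01,"wy":0.0,"wz":0.0}])

```text
clock: 7.25
position: [0.6537, 0.0564, 0.1315]
tool_rot: [-3.022, 1.568, -2.922]
force: [-3.2, 2.4, -0.0]
grip_width: 0.0127
```

```bash
python3 m.py
```

```text
t 7.25 a 95.74 p [0.6537 0.0564 0.1315] F [-3.2  2.4 -0. ] Mz -0.023 q7 1.556 eff7 -0.866
```

Request:
servo_tool(targets=[{"x":0.0,"y":0.0006,"z":0.0,"wx":0.01,"wy":0.0,"wz":0.0},{"x":0.0,"y":0.0006,"z":0.0,"wx":0.01,"wy":0.0,"wz":0.0}])

```text
clock: 7.5
position: [0.6536, 0.0566, 0.1315]
tool_rot: [-2.928, 1.568, -2.888]
force: [-3.4, 1.5, 0.5]
grip_width: 0.0131
```

```bash
python3 m.py
```

```text
t 7.5 a 92.31 p [0.6536 0.0566 0.1315] F [-3.4  1.5  0.5] Mz -0.006 q7 1.507 eff7 -0.865
```

Request:
servo_tool(targets=[{"x":0.0,"y":0.0006,"z":0.0,"wx":0.01,"wy":0.0,"wz":0.0},{"x":0.0,"y":0.0006,"z":0.0,"wx":0.01,"wy":0.0,"wz":0.0}])

```text
clock: 7.75
position: [0.6536, 0.0569, 0.1314]
tool_rot: [-2.83, 1.568, -2.85]
force: [-2.8, 1.7, 1.5]
grip_width: 0.0133
```

```bash
python3 m.py
```

```text
t 7.75 a 88.87 p [0.6536 0.0569 0.1314] F [-2.8  1.7  1.5] Mz -0.040 q7 1.457 eff7 -0.865
```

Request:
servo_tool(targets=[{"x":0.0,"y":0.0006,"z":0.0,"wx":0.01,"wy":0.0,"wz":0.0},{"x":0.0,"y":0.0006,"z":0.0,"wx":0.01,"wy":0.0,"wz":0.0}])

```text
clock: 8.0
position: [0.6536, 0.0572, 0.1314]
tool_rot: [-2.725, 1.568, -2.805]
force: [-3.4, 1.0, 0.8]
grip_width: 0.0128
```

```bash
python3 m.py
```

```text
t 8.0 a 85.44 p [0.6536 0.0572 0.1314] F [-3.4  1.   0.8] Mz 0.164 q7 1.408 eff7 -1.036
```

Request:
servo_tool(targets=[{"x":0.0003,"y":0.0015,"z":0.0003,"wx":0.025,"wy":0.0,"wz":0.0},{"x":0.0009,"y":0.003,"z":0.0009,"wx":0.05,"wy":0.0,"wz":0.0},{"x":0.0014,"y":0.0045,"z":0.0017,"wx":0.075,"wy":0.0,"wz":0.0},{"x":0.0016,"y":0.0048,"z":0.0019,"wx":0.081,"wy":0.0,"wz":0.0},{"x":0.0016,"y":0.0048,"z":0.0019,"wx":0.081,"wy":0.0,"wz":0.0}])

```text
clock: 8.62
position: [0.6544, 0.0592, 0.1307]
tool_rot: [-2.257, 1.567, -2.841]
force: [-5.6, 3.7, 0.7]
grip_width: 0.0126
```

```bash
python3 m.py
```

```text
t 8.62 a 56.52 p [0.6544 0.0592 0.1307] F [-5.6  3.7  0.7] Mz 0.315 q7 0.993 eff7 -0.851
```

Request:
servo_tool(targets=[{"x":0.0,"y":0.0,"z":0.0,"wx":0.0,"wy":0.0,"wz":0.0},{"x":0.0,"y":0.0,"z":0.0,"wx":0.0,"wy":0.0,"wz":0.0},{"x":-0.15,"y":0.0,"z":0.0,"wx":0.0,"wy":0.0,"wz":0.0},{"x":-0.15,"y":0.0,"z":0.0,"wx":0.0,"wy":0.0,"wz":0.0}], grip=0.0)

```text
clock: 9.12
position: [0.6569, 0.0587, 0.1951]
tool_rot: [0.503, 1.567, -0.081]
force: [0.4, 0.2, -1.3]
grip_width: 0.0427
```

```bash
sed -i 's/"C":(.508,-.032,20.)/"C":(.509,-.030,20.)/;s/"A":[^)]*)/"A":(.6575,.0572,-29.5)/' plan.py; python3 plan.py C .2
```

```text
t 9.12 p [0.6569 0.0587 0.1951] a 56.54 tilt 0.21 q [-0.37  0.63  0.3   1.55 -0.21  0.98  0.98] F [ 0.44  0.2  -1.34] M [-0.016  0.033  0.025] w 0.0427
to [ 0.509 -0.03   0.2  ] a 110.0 xyz [-0.0137 -0.389  -0.1861] w [-0.1485  0.0006 -0.    ]
to [ 0.509 -0.03   0.2  ] a -70.0 xyz [-0.0137 -0.389  -0.1861] w [ 0.3515 -0.     -0.0007]
```

Request:
servo_tool(targets=[{"x":-0.01,"y":-0.39,"z":-0.186,"wx":-0.148,"wy":0.0,"wz":0.0},{"x":-0.01,"y":-0.39,"z":-0.186,"wx":-0.148,"wy":0.0,"wz":0.0},{"x":-0.01,"y":-0.39,"z":-0.186,"wx":-0.148,"wy":0.0,"wz":0.0},{"x":-0.01,"y":-0.39,"z":-0.186,"wx":-0.148,"wy":0.0,"wz":0.0},{"x":-0.01,"y":-0.39,"z":-0.186,"wx":-0.148,"wy":0.0,"wz":0.0},{"x":-0.01,"y":-0.39,"z":-0.186,"wx":-0.148,"wy":0.0,"wz":0.0}])

```text
clock: 9.88
position: [0.5088, -0.0308, 0.1985]
tool_rot: [-0.381, 1.567, -0.036]
force: [-0.1, -0.7, -0.5]
grip_width: 0.0425
```

```bash
python3 plan.py C .131; python3 - <<'E'
from knobs import *
np.set_printoptions(suppress=True,precision=4,linewidth=160)
for n,v in knobs().items(): print(n);print(v)
E
python3 m.py
```

```text
t 9.88 p [ 0.5088 -0.0308  0.1985] a 109.77 tilt 0.24 q [-0.12  0.38  0.08  1.94 -0.04  0.82  1.9 ] F [-0.12 -0.72 -0.46] M [-0.019  0.036 -0.012] w 0.0425
to [ 0.509 -0.03   0.131] a 110.0 xyz [0.1687 0.002  0.0004] w [-0.0007  0.0006  0.0002]
to [ 0.509 -0.03   0.131] a -70.0 xyz [0.1687 0.002  0.0004] w [ 0.4993  0.0004 -0.001 ]
top
[[   0.6553    0.0534    0.654     0.0535  151.1058   14.3312   44.3588    0.1551   77.    ]
 [   0.5422   -0.0258    0.5017   -0.0258  116.7055  131.0246  182.7303    0.5945 2535.    ]
 [   0.5391    0.0844    0.5387    0.0843  170.5048   14.3413   44.4071    0.1553   79.    ]]
side
[[   0.5076   -0.0368    0.5069   -0.0638  116.0145  111.2443  127.9176    0.4584 7252.    ]
 [   0.6576    0.0551    0.6573    0.0528  151.9534   19.3597   44.0215    0.1531  135.    ]
 [   0.6259   -0.0617    0.6252   -0.0635  141.2112   18.409    44.0126    0.1554  166.    ]]
t 9.97 a 109.56 p [ 0.5088 -0.0306  0.1984] F [ 0.2  0.6 -0.4] Mz -0.005 q7 1.896 eff7 0.414
```

Request:
servo_tool(targets=[{"x":0.1,"y":0.002,"z":0.0,"wx":-0.0007,"wy":0.0006,"wz":0.0},{"x":0.168,"y":0.002,"z":0.0,"wx":-0.0007,"wy":0.0006,"wz":0.0},{"x":0.168,"y":0.002,"z":0.0,"wx":-0.0007,"wy":0.0006,"wz":0.0},{"x":0.168,"y":0.002,"z":0.0,"wx":-0.0007,"wy":0.0006,"wz":0.0}], grip=-0.2)

```text
clock: 10.48
position: [0.5093, -0.0299, 0.132]
tool_rot: [-1.406, 1.569, -1.062]
force: [-0.0, 0.4, 0.9]
grip_width: 0.0342
```

```bash
python3 m.py
```

```text
t 10.47 a 109.74 p [ 0.5093 -0.0299  0.132 ] F [-0.   0.4  0.9] Mz 0.001 q7 1.905 eff7 -0.059
```

Request:
servo_tool(targets=[{"x":0.0,"y":0.0,"z":0.0,"wx":0.0,"wy":0.0,"wz":0.0},{"x":0.0,"y":0.0,"z":0.0,"wx":0.0,"wy":0.0,"wz":0.0},{"x":0.0,"y":0.0,"z":0.0,"wx":0.0,"wy":0.0,"wz":0.0}], grip=-1, squeeze=60)

```text
clock: 10.85
position: [0.5098, -0.0292, 0.1332]
tool_rot: [-0.704, 1.568, -0.36]
force: [-2.6, 3.2, 9.8]
grip_width: 0.0129
```

```bash
python3 plan.py C .131;python3 m.py
```

```text
t 10.85 p [ 0.5098 -0.0292  0.1332] a 109.74 tilt 0.15 q [-0.11  0.48  0.07  1.99 -0.05  0.67  1.9 ] F [-2.58  3.17  9.8 ] M [1.05  0.78  0.005] w 0.0129
to [ 0.509 -0.03   0.131] a 110.0 xyz [ 0.0056 -0.0012 -0.0025] w [-0.0007  0.0003  0.0003]
to [ 0.509 -0.03   0.131] a -70.0 xyz [ 0.0056 -0.0012 -0.0025] w [ 0.4993  0.0004 -0.0005]
t 10.85 a 109.74 p [ 0.5098 -0.0292  0.1332] F [-2.6  3.2  9.8] Mz 0.005 q7 1.904 eff7 -0.018
```

Request:
servo_tool(targets=[{"x":-0.001,"y":0.002,"z":0.0,"wx":0.01,"wy":0.0,"wz":0.0},{"x":-0.001,"y":0.002,"z":0.0,"wx":0.01,"wy":0.0,"wz":0.0}])

```text
clock: 11.1
position: [0.5095, -0.0288, 0.1338]
tool_rot: [-0.744, 1.568, -0.464]
force: [2.2, -2.8, -12.0]
grip_width: 0.0126
```

```bash
python3 m.py
```

```text
t 11.1 a 106.08 p [ 0.5095 -0.0288  0.1338] F [  2.2  -2.8 -12. ] Mz -0.031 q7 1.851 eff7 -0.741
```

Request:
servo_tool(targets=[{"x":0.0,"y":0.0,"z":0.0,"wx":0.01,"wy":0.0,"wz":0.0},{"x":0.0,"y":0.0,"z":0.0,"wx":0.01,"wy":0.0,"wz":0.0}])

```text
clock: 11.35
position: [0.5095, -0.0288, 0.1338]
tool_rot: [-0.735, 1.568, -0.517]
force: [1.5, -2.3, -13.7]
grip_width: 0.0132
```

```bash
python3 m.py
```

```text
t 11.35 a 102.51 p [ 0.5095 -0.0288  0.1338] F [  1.5  -2.3 -13.7] Mz -0.003 q7 1.801 eff7 -0.915
```

Request:
servo_tool(targets=[{"x":0.0,"y":0.0,"z":0.0,"wx":0.01,"wy":0.0,"wz":0.0},{"x":0.0,"y":0.0,"z":0.0,"wx":0.01,"wy":0.0,"wz":0.0}])

```text
clock: 11.6
position: [0.5094, -0.0287, 0.1338]
tool_rot: [-0.709, 1.568, -0.552]
force: [1.6, -0.5, -12.7]
grip_width: 0.0127
```

```bash
python3 m.py
```

```text
t 11.6 a 99.01 p [ 0.5094 -0.0287  0.1338] F [  1.6  -0.5 -12.7] Mz -0.059 q7 1.752 eff7 -0.878
```

Request:
servo_tool(targets=[{"x":0.0,"y":0.0,"z":0.0,"wx":0.01,"wy":0.0,"wz":0.0},{"x":0.0,"y":0.0,"z":0.0,"wx":0.01,"wy":0.0,"wz":0.0}])

```text
clock: 11.85
position: [0.5094, -0.0287, 0.1338]
tool_rot: [-0.688, 1.568, -0.591]
force: [1.7, 0.1, -13.8]
grip_width: 0.0124
```

```bash
python3 m.py
```

```text
t 11.85 a 95.54 p [ 0.5094 -0.0287  0.1338] F [  1.7   0.1 -13.8] Mz 0.007 q7 1.704 eff7 -0.853
```

Request:
servo_tool(targets=[{"x":0.0,"y":0.0,"z":0.0,"wx":0.01,"wy":0.0,"wz":0.0},{"x":0.0,"y":0.0,"z":0.0,"wx":0.01,"wy":0.0,"wz":0.0}])

```text
clock: 12.1
position: [0.5094, -0.0286, 0.1338]
tool_rot: [-0.645, 1.568, -0.609]
force: [1.1, -0.5, -14.1]
grip_width: 0.0129
```

```bash
python3 m.py
```

```text
t 12.1 a 92.09 p [ 0.5094 -0.0286  0.1338] F [  1.1  -0.5 -14.1] Mz -0.054 q7 1.655 eff7 -0.840
```

Request:
servo_tool(targets=[{"x":0.0,"y":0.0,"z":0.0,"wx":0.01,"wy":0.0,"wz":0.0},{"x":0.0,"y":0.0,"z":0.0,"wx":0.01,"wy":0.0,"wz":0.0}])

```text
clock: 12.35
position: [0.5093, -0.0285, 0.1338]
tool_rot: [-0.623, 1.568, -0.646]
force: [1.5, -1.1, -13.2]
grip_width: 0.0127
```

```bash
python3 m.py
```

```text
t 12.35 a 88.65 p [ 0.5093 -0.0285  0.1338] F [  1.5  -1.1 -13.2] Mz -0.058 q7 1.607 eff7 -0.836
```

Request:
servo_tool(targets=[{"x":0.0,"y":0.0,"z":0.0,"wx":0.01,"wy":0.0,"wz":0.0},{"x":0.0,"y":0.0,"z":0.0,"wx":0.01,"wy":0.0,"wz":0.0}])

```text
clock: 12.6
position: [0.5093, -0.0284, 0.1338]
tool_rot: [-0.596, 1.568, -0.679]
force: [2.3, -0.5, -13.0]
grip_width: 0.0129
```

```bash
python3 m.py
```

```text
t 12.6 a 85.23 p [ 0.5093 -0.0284  0.1338] F [  2.3  -0.5 -13. ] Mz 0.194 q7 1.559 eff7 -1.061
```

Request:
servo_tool(targets=[{"x":0.002,"y":0.0,"z":0.0,"wx":0.025,"wy":0.0,"wz":0.0},{"x":0.0025,"y":0.0,"z":0.0,"wx":0.05,"wy":0.0,"wz":0.0},{"x":0.003,"y":0.0005,"z":0.0,"wx":0.075,"wy":0.0,"wz":0.0},{"x":0.0035,"y":0.001,"z":0.0,"wx":0.0797,"wy":0.0,"wz":0.0},{"x":0.0035,"y":0.001,"z":0.0,"wx":0.0797,"wy":0.0,"wz":0.0}])

```text
clock: 13.22
position: [0.5095, -0.0279, 0.1327]
tool_rot: [0.023, 1.568, -0.557]
force: [-2.3, 1.4, 2.4]
grip_width: 0.0129
```

```bash
python3 m.py
```

```text
t 13.22 a 56.79 p [ 0.5095 -0.0279  0.1327] F [-2.3  1.4  2.4] Mz 0.347 q7 1.167 eff7 -0.827
```

Request:
servo_tool(targets=[{"x":0.0,"y":0.0,"z":0.0,"wx":0.0,"wy":0.0,"wz":0.0},{"x":0.0,"y":0.0,"z":0.0,"wx":0.0,"wy":0.0,"wz":0.0},{"x":-0.15,"y":0.0,"z":0.0,"wx":0.0,"wy":0.0,"wz":0.0},{"x":-0.15,"y":0.0,"z":0.0,"wx":0.0,"wy":0.0,"wz":0.0}], grip=-0.2)

```text
clock: 13.72
position: [0.5111, -0.0282, 0.196]
tool_rot: [0.433, 1.562, -0.146]
force: [-0.0, 0.2, -1.1]
grip_width: 0.0342
```

```bash
sed -i 's/"C":[^)]*)/"C":(.5097,-.028,-29.2)/;s/"B":[^)]*)/"B":(.541,.0883,169.5)/;s/"D":[^)]*)/"D":(.626,-.059,141.7)/' plan.py; python3 plan.py B .2
```

```text
t 13.72 p [ 0.5111 -0.0282  0.196 ] a 56.8 tilt 0.49 q [-0.35  0.41  0.37  1.95 -0.2   0.81  1.13] F [-0.04  0.15 -1.12] M [-0.038  0.04  -0.006] w 0.0342
to [0.541  0.0883 0.2   ] a 259.5 xyz [-0.0097  0.2846 -0.0969] w [ 0.437  -0.0004 -0.0018]
to [0.541  0.0883 0.2   ] a 79.5 xyz [-0.0097  0.2846 -0.0969] w [-0.063   0.0013 -0.0003]
```

Request:
servo_tool(targets=[{"x":-0.01,"y":0.285,"z":-0.097,"wx":-0.063,"wy":0.0013,"wz":0.0},{"x":-0.01,"y":0.285,"z":-0.097,"wx":-0.063,"wy":0.0013,"wz":0.0},{"x":-0.01,"y":0.285,"z":-0.097,"wx":-0.063,"wy":0.0013,"wz":0.0},{"x":-0.01,"y":0.285,"z":-0.097,"wx":-0.063,"wy":0.0013,"wz":0.0}])

```text
clock: 14.22
position: [0.5409, 0.0879, 0.1998]
tool_rot: [1.466, 1.569, 1.282]
force: [-0.5, -0.8, 0.0]
grip_width: 0.034
```

```bash
python3 plan.py B .131
```

```text
t 14.22 p [0.5409 0.0879 0.1998] a 79.46 tilt 0.08 q [-0.45  0.45  0.25  1.85 -0.14  0.86  1.25] F [-0.49 -0.82  0.04] M [-0.009  0.003 -0.031] w 0.034
to [0.541  0.0883 0.131 ] a 259.5 xyz [0.1719 0.0007 0.0001] w [ 0.4999 -0.0004 -0.    ]
to [0.541  0.0883 0.131 ] a 79.5 xyz [0.1719 0.0007 0.0001] w [-0.0001  0.     -0.0002]
```

Request:
servo_tool(targets=[{"x":0.1,"y":0.0007,"z":0.0,"wx":0.0,"wy":0.0,"wz":0.0},{"x":0.171,"y":0.0007,"z":0.0,"wx":0.0,"wy":0.0,"wz":0.0},{"x":0.171,"y":0.0007,"z":0.0,"wx":0.0,"wy":0.0,"wz":0.0},{"x":0.171,"y":0.0007,"z":0.0,"wx":0.0,"wy":0.0,"wz":0.0}], grip=-0.4)

```text
clock: 14.72
position: [0.5414, 0.0876, 0.1324]
tool_rot: [0.976, 1.569, 0.791]
force: [-0.3, 0.5, 0.1]
grip_width: 0.025
```

Request:
servo_tool(targets=[{"x":0.0,"y":0.0,"z":0.0,"wx":0.0,"wy":0.0,"wz":0.0},{"x":0.0,"y":0.0,"z":0.0,"wx":0.0,"wy":0.0,"wz":0.0},{"x":0.0,"y":0.0,"z":0.0,"wx":0.0,"wy":0.0,"wz":0.0}], grip=-1, squeeze=60)

```text
clock: 15.1
position: [0.5419, 0.0877, 0.1332]
tool_rot: [0.767, 1.568, 0.581]
force: [-2.1, 1.3, 8.0]
grip_width: 0.0129
```

```bash
python3 m.py
```

```text
t 15.1 a 79.37 p [0.5419 0.0877 0.1332] F [-2.1  1.3  8. ] Mz -0.013 q7 1.280 eff7 0.008
```

Request:
servo_tool(targets=[{"x":0.0005,"y":0.0008,"z":0.0,"wx":0.01,"wy":0.0,"wz":0.0},{"x":0.0005,"y":0.0008,"z":0.0,"wx":0.01,"wy":0.0,"wz":0.0}])

```text
clock: 15.35
position: [0.5419, 0.0878, 0.1333]
tool_rot: [0.738, 1.568, 0.489]
force: [-2.2, -1.3, 4.9]
grip_width: 0.0129
```

```bash
python3 m.py
```

```text
t 15.35 a 75.78 p [0.5419 0.0878 0.1333] F [-2.2 -1.3  4.9] Mz -0.029 q7 1.230 eff7 -0.904
```

Request:
servo_tool(targets=[{"x":0.0,"y":0.0,"z":0.0,"wx":0.01,"wy":0.0,"wz":0.0},{"x":0.0,"y":0.0,"z":0.0,"wx":0.01,"wy":0.0,"wz":0.0}])

```text
clock: 15.6
position: [0.5419, 0.0878, 0.1334]
tool_rot: [0.75, 1.568, 0.44]
force: [-1.1, -0.8, 2.1]
grip_width: 0.0127
```

```bash
python3 m.py
```

```text
t 15.6 a 72.26 p [0.5419 0.0878 0.1334] F [-1.1 -0.8  2.1] Mz 0.013 q7 1.181 eff7 -0.879
```

Request:
servo_tool(targets=[{"x":0.0,"y":0.0,"z":0.0,"wx":0.01,"wy":0.0,"wz":0.0},{"x":0.0,"y":0.0,"z":0.0,"wx":0.01,"wy":0.0,"wz":0.0}])

```text
clock: 15.85
position: [0.5419, 0.0878, 0.1335]
tool_rot: [0.747, 1.568, 0.377]
force: [-1.4, -0.0, 0.6]
grip_width: 0.0125
```

```bash
python3 m.py
```

```text
t 15.85 a 68.79 p [0.5419 0.0878 0.1335] F [-1.4 -0.   0.6] Mz -0.027 q7 1.133 eff7 -0.851
```

Request:
servo_tool(targets=[{"x":0.0,"y":0.0,"z":0.0,"wx":0.01,"wy":0.0,"wz":0.0},{"x":0.0,"y":0.0,"z":0.0,"wx":0.01,"wy":0.0,"wz":0.0}])

```text
clock: 16.1
position: [0.5419, 0.0878, 0.1334]
tool_rot: [0.766, 1.568, 0.335]
force: [-1.2, -0.1, 0.0]
grip_width: 0.0129
```

```bash
python3 m.py
```

```text
t 16.1 a 65.33 p [0.5419 0.0878 0.1334] F [-1.2 -0.1  0. ] Mz -0.015 q7 1.085 eff7 -0.835
```

Request:
servo_tool(targets=[{"x":0.0,"y":0.0,"z":0.0,"wx":0.01,"wy":0.0,"wz":0.0},{"x":0.0,"y":0.0,"z":0.0,"wx":0.01,"wy":0.0,"wz":0.0}])

```text
clock: 16.35
position: [0.5418, 0.0878, 0.1334]
tool_rot: [0.798, 1.568, 0.307]
force: [-1.4, 0.1, 0.8]
grip_width: 0.0127
```

```bash
python3 m.py
```

```text
t 16.35 a 61.88 p [0.5418 0.0878 0.1334] F [-1.4  0.1  0.8] Mz -0.022 q7 1.037 eff7 -0.827
```

Request:
servo_tool(targets=[{"x":0.0,"y":0.0,"z":0.0,"wx":0.01,"wy":0.0,"wz":0.0},{"x":0.0,"y":0.0,"z":0.0,"wx":0.01,"wy":0.0,"wz":0.0}])

```text
clock: 16.6
position: [0.5419, 0.0878, 0.1335]
tool_rot: [0.814, 1.568, 0.263]
force: [-1.6, -0.1, 0.6]
grip_width: 0.013
```

```bash
python3 m.py
```

```text
t 16.6 a 58.44 p [0.5419 0.0878 0.1335] F [-1.6 -0.1  0.6] Mz -0.088 q7 0.990 eff7 -0.822
```

Request:
servo_tool(targets=[{"x":0.0,"y":0.0,"z":0.0,"wx":0.01,"wy":0.0,"wz":0.0},{"x":0.0,"y":0.0,"z":0.0,"wx":0.01,"wy":0.0,"wz":0.0}])

```text
clock: 16.85
position: [0.5418, 0.0878, 0.1335]
tool_rot: [0.815, 1.568, 0.205]
force: [-1.3, 0.1, 0.7]
grip_width: 0.0127
```

```bash
python3 m.py
```

```text
t 16.85 a 55.00 p [0.5418 0.0878 0.1335] F [-1.3  0.1  0.7] Mz -0.010 q7 0.942 eff7 -0.819
```

Request:
servo_tool(targets=[{"x":0.0,"y":0.0,"z":0.0,"wx":0.01,"wy":0.0,"wz":0.0},{"x":0.0,"y":0.0,"z":0.0,"wx":0.01,"wy":0.0,"wz":0.0}])

```text
clock: 17.1
position: [0.5418, 0.0878, 0.1335]
tool_rot: [0.809, 1.568, 0.138]
force: [-2.4, -0.7, 1.9]
grip_width: 0.0129
```

```bash
python3 m.py
```

```text
t 17.1 a 51.56 p [0.5418 0.0878 0.1335] F [-2.4 -0.7  1.9] Mz -0.033 q7 0.895 eff7 -0.817
```

Request:
servo_tool(targets=[{"x":0.0,"y":0.0,"z":0.0,"wx":0.01,"wy":0.0,"wz":0.0},{"x":0.0,"y":0.0,"z":0.0,"wx":0.01,"wy":0.0,"wz":0.0}])

```text
clock: 17.35
position: [0.5418, 0.0878, 0.1334]
tool_rot: [0.831, 1.568, 0.1]
force: [-2.7, -1.4, 1.3]
grip_width: 0.0133
```

```bash
python3 m.py
```

```text
t 17.35 a 48.13 p [0.5418 0.0878 0.1334] F [-2.7 -1.4  1.3] Mz 0.153 q7 0.848 eff7 -1.016
```

Request:
servo_tool(targets=[{"x":0.0,"y":0.0,"z":0.0,"wx":0.01,"wy":0.0,"wz":0.0},{"x":0.0,"y":0.0,"z":0.0,"wx":0.01,"wy":0.0,"wz":0.0}])

```text
clock: 17.6
position: [0.5418, 0.0878, 0.1334]
tool_rot: [0.797, 1.568, 0.007]
force: [-1.0, -0.3, 0.8]
grip_width: 0.013
```

```bash
python3 m.py
```

```text
t 17.6 a 44.70 p [0.5418 0.0878 0.1334] F [-1.  -0.3  0.8] Mz 0.274 q7 0.801 eff7 -1.083
```

Request:
servo_tool(targets=[{"x":0.0,"y":0.0,"z":0.0,"wx":0.01,"wy":0.0,"wz":0.0},{"x":0.0,"y":0.0,"z":0.0,"wx":0.01,"wy":0.0,"wz":0.0}])

```text
clock: 17.85
position: [0.5418, 0.0878, 0.1334]
tool_rot: [0.793, 1.568, -0.057]
force: [-1.3, -1.1, -0.8]
grip_width: 0.0129
```

```bash
python3 m.py
```

```text
t 17.85 a 41.28 p [0.5418 0.0878 0.1334] F [-1.3 -1.1 -0.8] Mz 0.265 q7 0.754 eff7 -1.092
```

Request:
servo_tool(targets=[{"x":0.0,"y":0.0,"z":0.0,"wx":0.01,"wy":0.0,"wz":0.0},{"x":0.0,"y":0.0,"z":0.0,"wx":0.01,"wy":0.0,"wz":0.0}])

```text
clock: 18.1
position: [0.5418, 0.0878, 0.1333]
tool_rot: [0.771, 1.568, -0.14]
force: [-1.5, -2.1, -1.4]
grip_width: 0.0129
```

```bash
python3 m.py
```

```text
t 18.1 a 37.84 p [0.5418 0.0878 0.1333] F [-1.5 -2.1 -1.4] Mz 0.296 q7 0.706 eff7 -1.101
```

Request:
servo_tool(targets=[{"x":0.0,"y":0.0,"z":0.0,"wx":0.01,"wy":0.0,"wz":0.0},{"x":0.0,"y":0.0,"z":0.0,"wx":0.01,"wy":0.0,"wz":0.0}])

```text
clock: 18.35
position: [0.5418, 0.0878, 0.1332]
tool_rot: [0.767, 1.568, -0.203]
force: [-1.1, -0.1, -1.6]
grip_width: 0.0127
```

```bash
python3 m.py
```

```text
t 18.35 a 34.41 p [0.5418 0.0878 0.1332] F [-1.1 -0.1 -1.6] Mz 0.256 q7 0.659 eff7 -1.110
```

Request:
servo_tool(targets=[{"x":0.0,"y":0.0,"z":0.0,"wx":0.01,"wy":0.0,"wz":0.0},{"x":0.0,"y":0.0,"z":0.0,"wx":0.01,"wy":0.0,"wz":0.0}])

```text
clock: 18.6
position: [0.5417, 0.0878, 0.1331]
tool_rot: [0.726, 1.568, -0.304]
force: [-0.4, -0.1, -2.8]
grip_width: 0.0126
```

```bash
python3 m.py
```

```text
t 18.6 a 30.97 p [0.5417 0.0878 0.1331] F [-0.4 -0.1 -2.8] Mz 0.305 q7 0.612 eff7 -1.119
```

Request:
servo_tool(targets=[{"x":0.0008,"y":0.0,"z":0.0,"wx":0.02,"wy":0.0,"wz":0.0},{"x":0.0014,"y":0.0,"z":0.0,"wx":0.0328,"wy":0.0,"wz":0.0},{"x":0.0014,"y":0.0,"z":0.0,"wx":0.0328,"wy":0.0,"wz":0.0}])

```text
clock: 18.98
position: [0.5417, 0.0878, 0.1327]
tool_rot: [0.863, 1.568, -0.37]
force: [-1.7, -0.4, 2.3]
grip_width: 0.0129
```

```bash
python3 m.py
```

```text
t 18.98 a 19.34 p [0.5417 0.0878 0.1327] F [-1.7 -0.4  2.3] Mz 0.322 q7 0.455 eff7 -1.497
```

Request:
servo_tool(targets=[{"x":0.0,"y":0.0,"z":0.0,"wx":0.0,"wy":0.0,"wz":0.0},{"x":0.0,"y":0.0,"z":0.0,"wx":0.0,"wy":0.0,"wz":0.0},{"x":-0.15,"y":0.0,"z":0.0,"wx":0.0,"wy":0.0,"wz":0.0},{"x":-0.15,"y":0.0,"z":0.0,"wx":0.0,"wy":0.0,"wz":0.0}], grip=-0.3)

```text
clock: 19.48
position: [0.5434, 0.0879, 0.196]
tool_rot: [1.324, 1.563, 0.092]
force: [-0.5, -0.4, -0.3]
grip_width: 0.0303
```

```bash
sed -i 's/"B":[^)]*)/"B":(.5415,.0878,-66.5)/;s/"D":[^)]*)/"D":(.626,-.0585,141.7)/' plan.py; python3 plan.py D .2
```

```text
t 19.48 p [0.5434 0.0879 0.196 ] a 19.38 tilt 0.45 q [-0.68  0.51  0.58  1.86 -0.35  0.87  0.4 ] F [-0.46 -0.39 -0.33] M [-0.01   0.07  -0.001] w 0.0303
to [ 0.626  -0.0585  0.2   ] a 231.7 xyz [-0.0085  0.0734  0.4138] w [ 0.4102 -0.0014 -0.0008]
to [ 0.626  -0.0585  0.2   ] a 51.7 xyz [-0.0085  0.0734  0.4138] w [-0.0898  0.0006 -0.0011]
```

Request:
servo_tool(targets=[{"x":-0.01,"y":0.073,"z":0.414,"wx":-0.09,"wy":0.0006,"wz":-0.001},{"x":-0.01,"y":0.073,"z":0.414,"wx":-0.09,"wy":0.0006,"wz":-0.001},{"x":-0.01,"y":0.073,"z":0.414,"wx":-0.09,"wy":0.0006,"wz":-0.001},{"x":-0.01,"y":0.073,"z":0.414,"wx":-0.09,"wy":0.0006,"wz":-0.001},{"x":-0.01,"y":0.073,"z":0.414,"wx":-0.09,"wy":0.0006,"wz":-0.001}])

```text
clock: 20.1
position: [0.6255, -0.0582, 0.2001]
tool_rot: [2.371, 1.57, 1.703]
force: [0.0, 0.5, -1.3]
grip_width: 0.0299
```

```bash
python3 plan.py D .131
```

```text
t 20.1 p [ 0.6255 -0.0582  0.2001] a 51.73 tilt 0.05 q [-0.27  0.59  0.41  1.64 -0.27  0.97  1.14] F [ 0.02  0.46 -1.27] M [0.015 0.01  0.015] w 0.0299
to [ 0.626  -0.0585  0.131 ] a 231.7 xyz [0.1727 0.0001 0.0014] w [-0.4999  0.0001 -0.0001]
to [ 0.626  -0.0585  0.131 ] a 51.7 xyz [0.1727 0.0001 0.0014] w [ 0.0001 -0.0001 -0.0001]
```

Request:
servo_tool(targets=[{"x":0.1,"y":0.0,"z":0.0014,"wx":0.0,"wy":0.0,"wz":0.0},{"x":0.172,"y":0.0,"z":0.0014,"wx":0.0,"wy":0.0,"wz":0.0},{"x":0.172,"y":0.0,"z":0.0014,"wx":0.0,"wy":0.0,"wz":0.0},{"x":0.172,"y":0.0,"z":0.0014,"wx":0.0,"wy":0.0,"wz":0.0}], grip=-0.4)

```text
clock: 20.6
position: [0.6264, -0.0579, 0.1324]
tool_rot: [1.392, 1.57, 0.725]
force: [0.2, -1.0, 0.4]
grip_width: 0.0259
```

Request:
servo_tool(targets=[{"x":0.0,"y":0.0,"z":0.0,"wx":0.0,"wy":0.0,"wz":0.0},{"x":0.0,"y":0.0,"z":0.0,"wx":0.0,"wy":0.0,"wz":0.0},{"x":0.0,"y":0.0,"z":0.0,"wx":0.0,"wy":0.0,"wz":0.0}], grip=-1, squeeze=60)

```text
clock: 20.98
position: [0.6265, -0.0582, 0.1334]
tool_rot: [1.002, 1.569, 0.335]
force: [-4.3, -2.1, 8.3]
grip_width: 0.0131
```

```bash
python3 m.py
```

```text
t 20.98 a 51.74 p [ 0.6265 -0.0582  0.1334] F [-4.3 -2.1  8.3] Mz -0.011 q7 1.165 eff7 0.000
```

Request:
servo_tool(targets=[{"x":0.0005,"y":-0.0015,"z":0.0,"wx":0.01,"wy":0.0,"wz":0.0},{"x":0.0005,"y":-0.0015,"z":0.0,"wx":0.01,"wy":0.0,"wz":0.0}])

```text
clock: 21.22
position: [0.6264, -0.0583, 0.1336]
tool_rot: [1.075, 1.568, 0.345]
force: [-0.8, -0.4, 1.8]
grip_width: 0.0125
```

```bash
python3 m.py
```

```text
t 21.23 a 48.17 p [ 0.6264 -0.0583  0.1336] F [-0.8 -0.4  1.8] Mz -0.045 q7 1.116 eff7 -0.891
```

Request:
servo_tool(targets=[{"x":0.0,"y":0.0,"z":0.0,"wx":0.01,"wy":0.0,"wz":0.0},{"x":0.0,"y":0.0,"z":0.0,"wx":0.01,"wy":0.0,"wz":0.0}])

```text
clock: 21.48
position: [0.6265, -0.0582, 0.1337]
tool_rot: [1.053, 1.568, 0.262]
force: [-0.9, -1.3, -0.3]
grip_width: 0.0128
```

```bash
python3 m.py
```

```text
t 21.48 a 44.66 p [ 0.6265 -0.0582  0.1337] F [-0.9 -1.3 -0.3] Mz 0.169 q7 1.066 eff7 -1.066
```

Request:
servo_tool(targets=[{"x":0.0,"y":0.0,"z":0.0,"wx":0.01,"wy":0.0,"wz":0.0},{"x":0.0,"y":0.0,"z":0.0,"wx":0.01,"wy":0.0,"wz":0.0}])

```text
clock: 21.72
position: [0.6266, -0.0582, 0.1336]
tool_rot: [1.028, 1.568, 0.176]
force: [-0.1, -2.0, -2.2]
grip_width: 0.0127
```

```bash
python3 m.py
```

```text
t 21.73 a 41.20 p [ 0.6266 -0.0582  0.1336] F [-0.1 -2.  -2.2] Mz 0.275 q7 1.018 eff7 -1.135
```

Request:
servo_tool(targets=[{"x":0.0,"y":0.0,"z":0.0,"wx":0.01,"wy":0.0,"wz":0.0},{"x":0.0,"y":0.0,"z":0.0,"wx":0.01,"wy":0.0,"wz":0.0}])

```text
clock: 21.98
position: [0.6266, -0.0582, 0.1336]
tool_rot: [1.034, 1.568, 0.122]
force: [0.6, -1.2, -2.8]
grip_width: 0.0127
```

```bash
python3 m.py
```

```text
t 21.98 a 37.74 p [ 0.6266 -0.0582  0.1336] F [ 0.6 -1.2 -2.8] Mz 0.254 q7 0.969 eff7 -1.129
```

Request:
servo_tool(targets=[{"x":0.0,"y":0.0,"z":0.0,"wx":0.01,"wy":0.0,"wz":0.0},{"x":0.0,"y":0.0,"z":0.0,"wx":0.01,"wy":0.0,"wz":0.0}])

```text
clock: 22.22
position: [0.6266, -0.0581, 0.1336]
tool_rot: [1.012, 1.568, 0.04]
force: [1.1, -1.2, -4.6]
grip_width: 0.0126
```

```bash
python3 m.py
```

```text
t 22.23 a 34.31 p [ 0.6266 -0.0581  0.1336] F [ 1.1 -1.2 -4.6] Mz 0.286 q7 0.921 eff7 -1.132
```

Request:
servo_tool(targets=[{"x":0.0,"y":0.0,"z":0.0,"wx":0.01,"wy":0.0,"wz":0.0},{"x":0.0,"y":0.0,"z":0.0,"wx":0.01,"wy":0.0,"wz":0.0}])

```text
clock: 22.48
position: [0.6267, -0.0581, 0.1335]
tool_rot: [1.008, 1.568, -0.025]
force: [0.8, -1.4, -5.3]
grip_width: 0.013
```

```bash
python3 m.py
```

```text
t 22.48 a 30.86 p [ 0.6267 -0.0581  0.1335] F [ 0.8 -1.4 -5.3] Mz 0.272 q7 0.873 eff7 -1.139
```

Request:
servo_tool(targets=[{"x":0.0,"y":0.0,"z":0.0,"wx":0.01,"wy":0.0,"wz":0.0},{"x":0.0,"y":0.0,"z":0.0,"wx":0.01,"wy":0.0,"wz":0.0}])

```text
clock: 22.72
position: [0.6267, -0.0581, 0.1334]
tool_rot: [0.993, 1.568, -0.099]
force: [1.8, -0.3, -6.2]
grip_width: 0.0127
```

```bash
python3 m.py
```

```text
t 22.73 a 27.43 p [ 0.6267 -0.0581  0.1334] F [ 1.8 -0.3 -6.2] Mz 0.292 q7 0.824 eff7 -1.147
```

Request:
servo_tool(targets=[{"x":0.0012,"y":0.0,"z":0.0,"wx":0.02,"wy":0.0,"wz":0.0},{"x":0.002,"y":0.0,"z":0.0,"wx":0.0328,"wy":0.0,"wz":0.0},{"x":0.002,"y":0.0,"z":0.0,"wx":0.0328,"wy":0.0,"wz":0.0}])

```text
clock: 23.1
position: [0.627, -0.0581, 0.1329]
tool_rot: [1.125, 1.568, -0.17]
force: [-0.0, -0.4, 1.1]
grip_width: 0.0131
```

```bash
python3 m.py
```

```text
t 23.1 a 15.80 p [ 0.627  -0.0581  0.1329] F [-0.  -0.4  1.1] Mz 0.273 q7 0.662 eff7 -1.534
```

Request:
servo_tool(targets=[{"x":0.0,"y":0.0,"z":0.0,"wx":0.0,"wy":0.0,"wz":0.0},{"x":0.0,"y":0.0,"z":0.0,"wx":0.0,"wy":0.0,"wz":0.0},{"x":-0.15,"y":0.0,"z":0.0,"wx":0.0,"wy":0.0,"wz":0.0},{"x":-0.15,"y":0.0,"z":0.0,"wx":0.0,"wy":0.0,"wz":0.0}], grip=-0.3)

```text
clock: 23.6
position: [0.6285, -0.0587, 0.1968]
tool_rot: [1.235, 1.562, -0.059]
force: [0.1, 0.6, -1.1]
grip_width: 0.0302
```

```bash
sed -i 's/"D":[^)]*)/"D":(.6267,-.0582,-70.)/' plan.py; python3 plan.py A .2
```

```text
t 23.6 p [ 0.6285 -0.0587  0.1968] a 15.83 tilt 0.51 q [-0.38  0.64  0.59  1.65 -0.41  0.97  0.63] F [ 0.09  0.59 -1.12] M [0.009 0.071 0.001] w 0.0302
to [0.6575 0.0572 0.2   ] a 60.5 xyz [-0.0076  0.1489 -0.259 ] w [-0.1241  0.001  -0.0011]
to [0.6575 0.0572 0.2   ] a -119.5 xyz [-0.0076  0.1489 -0.259 ] w [ 0.3759 -0.0014 -0.0012]
```

Request:
servo_tool(targets=[{"x":-0.008,"y":0.149,"z":-0.259,"wx":-0.124,"wy":0.001,"wz":-0.001},{"x":-0.008,"y":0.149,"z":-0.259,"wx":-0.124,"wy":0.001,"wz":-0.001},{"x":-0.008,"y":0.149,"z":-0.259,"wx":-0.124,"wy":0.001,"wz":-0.001},{"x":-0.008,"y":0.149,"z":-0.259,"wx":-0.124,"wy":0.001,"wz":-0.001},{"x":-0.008,"y":0.149,"z":-0.259,"wx":-0.124,"wy":0.001,"wz":-0.001},{"x":-0.008,"y":0.149,"z":-0.259,"wx":-0.124,"wy":0.001,"wz":-0.001}])

```text
clock: 24.35
position: [0.6575, 0.057, 0.2]
tool_rot: [1.992, 1.57, 1.473]
force: [0.4, 0.6, -0.8]
grip_width: 0.0299
```

```bash
python3 plan.py A .131
```

```text
t 24.35 p [0.6575 0.057  0.2   ] a 60.27 tilt 0.04 q [-0.41  0.64  0.38  1.55 -0.27  1.01  1.09] F [ 0.44  0.61 -0.82] M [-0.06  -0.01  -0.029] w 0.0299
to [0.6575 0.0572 0.131 ] a 60.5 xyz [ 0.1726  0.0004 -0.0001] w [-0.0006 -0.     -0.0001]
to [0.6575 0.0572 0.131 ] a -119.5 xyz [ 0.1726  0.0004 -0.0001] w [ 0.4994 -0.0002  0.0001]
```

Request:
servo_tool(targets=[{"x":0.1,"y":0.0004,"z":0.0,"wx":-0.0006,"wy":0.0,"wz":0.0},{"x":0.172,"y":0.0004,"z":0.0,"wx":-0.0006,"wy":0.0,"wz":0.0},{"x":0.172,"y":0.0004,"z":0.0,"wx":-0.0006,"wy":0.0,"wz":0.0},{"x":0.172,"y":0.0004,"z":0.0,"wx":-0.0006,"wy":0.0,"wz":0.0}], grip=-0.4)

```text
clock: 24.85
position: [0.6581, 0.0571, 0.1324]
tool_rot: [1.015, 1.569, 0.499]
force: [-0.5, -0.2, 0.4]
grip_width: 0.0253
```

Request:
servo_tool(targets=[{"x":0.0,"y":0.0,"z":0.0,"wx":0.0,"wy":0.0,"wz":0.0},{"x":0.0,"y":0.0,"z":0.0,"wx":0.0,"wy":0.0,"wz":0.0},{"x":0.0,"y":0.0,"z":0.0,"wx":0.0,"wy":0.0,"wz":0.0}], grip=-1, squeeze=60)

```text
clock: 25.22
position: [0.6585, 0.0569, 0.1334]
tool_rot: [0.827, 1.568, 0.311]
force: [-2.3, -1.9, 8.1]
grip_width: 0.0131
```

```bash
python3 m.py
```

```text
t 25.23 a 60.39 p [0.6585 0.0569 0.1334] F [-2.3 -1.9  8.1] Mz 0.020 q7 1.120 eff7 -0.063
```

Request:
servo_tool(targets=[{"x":0.0005,"y":-0.0005,"z":0.0,"wx":0.025,"wy":0.0,"wz":0.0},{"x":0.001,"y":-0.0005,"z":0.0,"wx":0.05,"wy":0.0,"wz":0.0},{"x":0.0016,"y":-0.0005,"z":0.0,"wx":0.075,"wy":0.0,"wz":0.0},{"x":0.002,"y":-0.0005,"z":0.0,"wx":0.094,"wy":0.0,"wz":0.0},{"x":0.002,"y":-0.0005,"z":0.0,"wx":0.094,"wy":0.0,"wz":0.0}])

```text
clock: 25.85
position: [0.6583, 0.0567, 0.1328]
tool_rot: [1.217, 1.568, 0.11]
force: [-3.2, -2.5, 0.4]
grip_width: 0.0125
```

```bash
python3 m.py
```

```text
t 25.85 a 26.61 p [0.6583 0.0567 0.1328] F [-3.2 -2.5  0.4] Mz 0.328 q7 0.641 eff7 -2.249
```

Request:
servo_tool(targets=[{"x":0.0,"y":0.0,"z":0.0,"wx":0.0,"wy":0.0,"wz":0.0},{"x":0.0,"y":0.0,"z":0.0,"wx":0.0,"wy":0.0,"wz":0.0},{"x":-0.15,"y":0.0,"z":0.0,"wx":0.0,"wy":0.0,"wz":0.0},{"x":-0.15,"y":0.0,"z":0.0,"wx":0.0,"wy":0.0,"wz":0.0}], grip=-0.3)

```text
clock: 26.35
position: [0.6603, 0.0564, 0.197]
tool_rot: [1.255, 1.562, 0.15]
force: [0.3, 0.4, 0.1]
grip_width: 0.0301
```

```bash
sed -i 's/-29.2/-29.2/' plan.py; python3 plan.py C .2
```

```text
t 26.35 p [0.6603 0.0564 0.197 ] a 26.64 tilt 0.52 q [-0.51  0.68  0.55  1.55 -0.4   1.01  0.61] F [0.35 0.39 0.12] M [-0.031 -0.003 -0.006] w 0.0301
to [ 0.5097 -0.028   0.2   ] a 60.8 xyz [-0.0112 -0.4311  0.0199] w [-0.0949  0.0008 -0.0012]
to [ 0.5097 -0.028   0.2   ] a -119.2 xyz [-0.0112 -0.4311  0.0199] w [ 0.4051 -0.0016 -0.0011]
```

Request:
servo_tool(targets=[{"x":-0.011,"y":-0.431,"z":0.02,"wx":-0.095,"wy":0.001,"wz":-0.001},{"x":-0.011,"y":-0.431,"z":0.02,"wx":-0.095,"wy":0.001,"wz":-0.001},{"x":-0.011,"y":-0.431,"z":0.02,"wx":-0.095,"wy":0.001,"wz":-0.001},{"x":-0.011,"y":-0.431,"z":0.02,"wx":-0.095,"wy":0.001,"wz":-0.001},{"x":-0.011,"y":-0.431,"z":0.02,"wx":-0.095,"wy":0.001,"wz":-0.001}])

```text
clock: 26.98
position: [0.5104, -0.0277, 0.2001]
tool_rot: [1.546, 1.568, 1.037]
force: [-0.3, 0.1, 0.7]
grip_width: 0.0298
```

```bash
python3 plan.py C .131
```

```text
t 26.98 p [ 0.5104 -0.0277  0.2001] a 60.82 tilt 0.14 q [-0.39  0.41  0.43  1.95 -0.23  0.83  1.23] F [-0.29  0.14  0.69] M [-0.006  0.003 -0.028] w 0.0298
to [ 0.5097 -0.028   0.131 ] a 60.8 xyz [ 0.1727 -0.0019 -0.0012] w [ 0.0001  0.     -0.0004]
to [ 0.5097 -0.028   0.131 ] a -119.2 xyz [ 0.1727 -0.0019 -0.0012] w [-0.4999  0.0006  0.    ]
```

Request:
servo_tool(targets=[{"x":0.1,"y":-0.002,"z":-0.0012,"wx":0.0,"wy":0.0,"wz":0.0},{"x":0.172,"y":-0.002,"z":-0.0012,"wx":0.0,"wy":0.0,"wz":0.0},{"x":0.172,"y":-0.002,"z":-0.0012,"wx":0.0,"wy":0.0,"wz":0.0},{"x":0.172,"y":-0.002,"z":-0.0012,"wx":0.0,"wy":0.0,"wz":0.0}], grip=-0.4)

```text
clock: 27.48
position: [0.5105, -0.0279, 0.132]
tool_rot: [1.299, 1.568, 0.789]
force: [-0.3, 0.3, 0.4]
grip_width: 0.0257
```

Request:
servo_tool(targets=[{"x":0.0,"y":0.0,"z":0.0,"wx":0.0,"wy":0.0,"wz":0.0},{"x":0.0,"y":0.0,"z":0.0,"wx":0.0,"wy":0.0,"wz":0.0},{"x":0.0,"y":0.0,"z":0.0,"wx":0.0,"wy":0.0,"wz":0.0}], grip=-1, squeeze=60)

```text
clock: 27.85
position: [0.5109, -0.028, 0.1327]
tool_rot: [1.073, 1.567, 0.563]
force: [-2.2, -1.4, 8.6]
grip_width: 0.0129
```

```bash
python3 m.py
```

```text
t 27.85 a 60.80 p [ 0.5109 -0.028   0.1327] F [-2.2 -1.4  8.6] Mz 0.012 q7 1.286 eff7 -0.060
```

Request:
servo_tool(targets=[{"x":0.0005,"y":-0.0005,"z":0.0,"wx":0.025,"wy":0.0,"wz":0.0},{"x":0.001,"y":-0.0005,"z":0.0,"wx":0.05,"wy":0.0,"wz":0.0},{"x":0.0016,"y":-0.0005,"z":0.0,"wx":0.075,"wy":0.0,"wz":0.0},{"x":0.002,"y":-0.0005,"z":0.0,"wx":0.0935,"wy":0.0,"wz":0.0},{"x":0.002,"y":-0.0005,"z":0.0,"wx":0.0935,"wy":0.0,"wz":0.0}])

```text
clock: 28.48
position: [0.5109, -0.028, 0.1321]
tool_rot: [1.555, 1.567, 0.459]
force: [-1.2, -0.7, 0.8]
grip_width: 0.0131
```

```bash
python3 m.py
```

```text
t 28.48 a 27.21 p [ 0.5109 -0.028   0.1321] F [-1.2 -0.7  0.8] Mz 0.324 q7 0.834 eff7 -2.104
```

Request:
servo_tool(targets=[{"x":0.0,"y":0.0,"z":0.0,"wx":0.0,"wy":0.0,"wz":0.0},{"x":0.0,"y":0.0,"z":0.0,"wx":0.0,"wy":0.0,"wz":0.0},{"x":-0.15,"y":0.0,"z":0.0,"wx":0.0,"wy":0.0,"wz":0.0},{"x":-0.15,"y":0.0,"z":0.0,"wx":0.0,"wy":0.0,"wz":0.0}], grip=-0.3)

```text
clock: 28.98
position: [0.5124, -0.0284, 0.1952]
tool_rot: [1.38, 1.562, 0.285]
force: [0.2, 0.0, -1.0]
grip_width: 0.0297
```

```bash
python3 plan.py B .2
```

```text
t 28.98 p [ 0.5124 -0.0284  0.1952] a 27.24 tilt 0.52 q [-0.52  0.45  0.62  1.96 -0.36  0.83  0.77] F [ 0.15  0.05 -1.03] M [-0.023 -0.015 -0.038] w 0.0297
to [0.5415 0.0878 0.2   ] a 23.5 xyz [-0.0105  0.1978 -0.225 ] w [ 0.0104  0.0002 -0.0014]
to [0.5415 0.0878 0.2   ] a -156.5 xyz [-0.0105  0.1978 -0.225 ] w [-0.4896  0.0022  0.0003]
```

Request:
servo_tool(targets=[{"x":-0.01,"y":0.198,"z":-0.225,"wx":0.0104,"wy":0.0,"wz":-0.0014},{"x":-0.01,"y":0.198,"z":-0.225,"wx":0.0104,"wy":0.0,"wz":-0.0014},{"x":-0.01,"y":0.198,"z":-0.225,"wx":0.0104,"wy":0.0,"wz":-0.0014},{"x":-0.01,"y":0.198,"z":-0.225,"wx":0.0104,"wy":0.0,"wz":-0.0014}])

```text
clock: 29.48
position: [0.5413, 0.0875, 0.1994]
tool_rot: [-0.293, 1.569, -1.453]
force: [-0.6, -0.7, -0.0]
grip_width: 0.0302
```

```bash
python3 plan.py B .131
```

```text
t 29.48 p [0.5413 0.0875 0.1994] a 23.53 tilt 0.09 q [-0.71  0.51  0.63  1.86 -0.38  0.89  0.5 ] F [-0.6  -0.73 -0.04] M [0.016 0.064 0.003] w 0.0302
to [0.5415 0.0878 0.131 ] a 23.5 xyz [ 0.1709  0.0009 -0.0007] w [0.0001 0.0002 0.0001]
to [0.5415 0.0878 0.131 ] a -156.5 xyz [ 0.1709  0.0009 -0.0007] w [-0.4999 -0.0001  0.0004]
```

Request:
servo_tool(targets=[{"x":0.1,"y":0.0,"z":-0.0007,"wx":0.0,"wy":0.0,"wz":0.0},{"x":0.171,"y":0.0,"z":-0.0007,"wx":0.0,"wy":0.0,"wz":0.0},{"x":0.171,"y":0.0,"z":-0.0007,"wx":0.0,"wy":0.0,"wz":0.0},{"x":0.171,"y":0.0,"z":-0.0007,"wx":0.0,"wy":0.0,"wz":0.0}], grip=-0.4)

```text
clock: 29.98
position: [0.5416, 0.0868, 0.132]
tool_rot: [0.236, 1.569, -0.926]
force: [0.2, -0.2, 0.4]
grip_width: 0.0258
```

Request:
servo_tool(targets=[{"x":0.0,"y":0.0,"z":0.0,"wx":0.0,"wy":0.0,"wz":0.0},{"x":0.0,"y":0.0,"z":0.0,"wx":0.0,"wy":0.0,"wz":0.0},{"x":0.0,"y":0.0,"z":0.0,"wx":0.0,"wy":0.0,"wz":0.0}], grip=-1, squeeze=60)

```text
clock: 30.35
position: [0.5422, 0.0869, 0.1328]
tool_rot: [0.754, 1.568, -0.408]
force: [-0.3, 0.2, 9.4]
grip_width: 0.013
```

```bash
python3 m.py
```

```text
t 30.35 a 23.47 p [0.5422 0.0869 0.1328] F [-0.3  0.2  9.4] Mz -0.012 q7 0.566 eff7 -0.031
```

Request:
servo_tool(targets=[{"x":0.0005,"y":0.0,"z":0.0,"wx":0.025,"wy":0.0,"wz":0.0},{"x":0.001,"y":0.0,"z":0.0,"wx":0.05,"wy":0.0,"wz":0.0},{"x":0.0016,"y":0.0,"z":0.0,"wx":0.075,"wy":0.0,"wz":0.0},{"x":0.002,"y":0.0,"z":0.0,"wx":0.0937,"wy":0.0,"wz":0.0},{"x":0.002,"y":0.0,"z":0.0,"wx":0.0937,"wy":0.0,"wz":0.0}])

```text
clock: 30.98
position: [0.5417, 0.0869, 0.1322]
tool_rot: [1.038, 1.569, -0.711]
force: [-4.8, -0.4, 5.2]
grip_width: 0.0128
```

```bash
python3 m.py
```

```text
t 30.98 a -10.23 p [0.5417 0.0869 0.1322] F [-4.8 -0.4  5.2] Mz 0.337 q7 0.111 eff7 -1.971
```

Request:
servo_tool(targets=[{"x":0.0,"y":0.0,"z":0.0,"wx":0.0,"wy":0.0,"wz":0.0},{"x":0.0,"y":0.0,"z":0.0,"wx":0.0,"wy":0.0,"wz":0.0},{"x":-0.15,"y":0.0,"z":0.0,"wx":0.0,"wy":0.0,"wz":0.0},{"x":-0.15,"y":0.0,"z":0.0,"wx":0.0,"wy":0.0,"wz":0.0}], grip=-0.3)

```text
clock: 31.48
position: [0.5434, 0.0869, 0.1954]
tool_rot: [1.752, 1.564, 0.003]
force: [-0.5, 0.3, -0.3]
grip_width: 0.03
```

```bash
python3 plan.py D .2
```

```text
t 31.48 p [0.5434 0.0869 0.1954] a -10.22 tilt 0.38 q [-0.82  0.58  0.8   1.87 -0.52  0.91  0.05] F [-0.46  0.29 -0.26] M [-0.028 -0.032  0.005] w 0.03
to [ 0.6267 -0.0582  0.2   ] a 20.0 xyz [-0.0101  0.2695  0.32  ] w [-0.0839  0.0001 -0.0011]
to [ 0.6267 -0.0582  0.2   ] a -160.0 xyz [-0.0101  0.2695  0.32  ] w [ 0.4161 -0.0014 -0.0001]
```

Request:
servo_tool(targets=[{"x":-0.01,"y":0.27,"z":0.32,"wx":-0.0835,"wy":0.0,"wz":-0.001},{"x":-0.01,"y":0.27,"z":0.32,"wx":-0.0835,"wy":0.0,"wz":-0.001},{"x":-0.01,"y":0.27,"z":0.32,"wx":-0.0835,"wy":0.0,"wz":-0.001},{"x":-0.01,"y":0.27,"z":0.32,"wx":-0.0835,"wy":0.0,"wz":-0.001},{"x":-0.01,"y":0.27,"z":0.32,"wx":-0.0835,"wy":0.0,"wz":-0.001}])

```text
clock: 32.1
position: [0.6266, -0.0579, 0.1995]
tool_rot: [-2.592, 1.571, 2.466]
force: [1.2, 0.7, -0.3]
grip_width: 0.03
```

```bash
python3 plan.py D .131
```

```text
t 32.1 p [ 0.6266 -0.0579  0.1995] a 19.79 tilt 0.01 q [-0.39  0.64  0.61  1.64 -0.43  0.99  0.71] F [ 1.16  0.71 -0.28] M [0.018 0.034 0.005] w 0.03
to [ 0.6267 -0.0582  0.131 ] a 20.0 xyz [ 0.1712 -0.      0.0007] w [-0.0006 -0.      0.    ]
to [ 0.6267 -0.0582  0.131 ] a -160.0 xyz [ 0.1712 -0.      0.0007] w [0.4994 0.     0.    ]
```

Request:
servo_tool(targets=[{"x":0.1,"y":0.0,"z":0.0007,"wx":0.0,"wy":0.0,"wz":0.0},{"x":0.171,"y":0.0,"z":0.0007,"wx":0.0,"wy":0.0,"wz":0.0},{"x":0.171,"y":0.0,"z":0.0007,"wx":0.0,"wy":0.0,"wz":0.0},{"x":0.171,"y":0.0,"z":0.0007,"wx":0.0,"wy":0.0,"wz":0.0}], grip=-0.4)

```text
clock: 32.6
position: [0.6271, -0.0575, 0.1322]
tool_rot: [1.341, 1.57, 0.116]
force: [-0.7, -0.1, 0.3]
grip_width: 0.0254
```

Request:
servo_tool(targets=[{"x":0.0,"y":0.0,"z":0.0,"wx":0.0,"wy":0.0,"wz":0.0},{"x":0.0,"y":0.0,"z":0.0,"wx":0.0,"wy":0.0,"wz":0.0},{"x":0.0,"y":0.0,"z":0.0,"wx":0.0,"wy":0.0,"wz":0.0}], grip=-1, squeeze=60)

```text
clock: 32.98
position: [0.6271, -0.0577, 0.1332]
tool_rot: [1.419, 1.569, 0.195]
force: [-5.6, -0.0, 8.2]
grip_width: 0.0127
```

```bash
python3 m.py
```

```text
t 32.98 a 19.82 p [ 0.6271 -0.0577  0.1332] F [-5.6 -0.   8.2] Mz 0.016 q7 0.750 eff7 -0.037
```

Request:
servo_tool(targets=[{"x":0.0005,"y":-0.001,"z":0.0,"wx":0.025,"wy":0.0,"wz":0.0},{"x":0.001,"y":-0.001,"z":0.0,"wx":0.05,"wy":0.0,"wz":0.0},{"x":0.0016,"y":-0.001,"z":0.0,"wx":0.075,"wy":0.0,"wz":0.0},{"x":0.002,"y":-0.001,"z":0.0,"wx":0.0932,"wy":0.0,"wz":0.0},{"x":0.002,"y":-0.001,"z":0.0,"wx":0.0932,"wy":0.0,"wz":0.0}])

```text
clock: 33.6
position: [0.6274, -0.0578, 0.1327]
tool_rot: [1.593, 1.568, -0.216]
force: [3.6, -2.6, -3.1]
grip_width: 0.0128
```

```bash
python3 m.py
```

```text
t 33.6 a -13.66 p [ 0.6274 -0.0578  0.1327] F [ 3.6 -2.6 -3.1] Mz 0.413 q7 0.281 eff7 -2.177
```

Request:
servo_tool(targets=[{"x":0.0,"y":0.0,"z":0.0,"wx":0.0,"wy":0.0,"wz":0.0},{"x":0.0,"y":0.0,"z":0.0,"wx":0.0,"wy":0.0,"wz":0.0},{"x":-0.15,"y":0.0,"z":0.0,"wx":0.0,"wy":0.0,"wz":0.0},{"x":-0.3,"y":0.0,"z":0.0,"wx":0.0,"wy":0.0,"wz":0.0},{"x":-0.4,"y":0.0,"z":0.0,"wx":0.0,"wy":0.0,"wz":0.0},{"x":-0.4,"y":0.0,"z":0.0,"wx":0.0,"wy":0.0,"wz":0.0}], grip=-0.3)

```text
clock: 34.35
position: [0.6278, -0.0581, 0.2958]
tool_rot: [1.807, 1.563, -0.001]
force: [-0.9, 0.0, -0.6]
grip_width: 0.03
```

```bash
python3 - <<'E'
from knobs import *
np.set_printoptions(suppress=True,precision=4,linewidth=160)
for n,v in knobs().items(): print(n);print(v)
p,d=bot.grab_frame("side");cv2.imwrite("pics/side1.png",p[:,:,::-1])
E
python3 m.py
```

```text
top
[[   0.5696    0.0043    0.5551   -0.0291  154.9988  195.1001  255.4813    0.6949 7190.    ]]
side
[[    0.5744    -0.0687     0.5809    -0.077    167.6146   119.9371   245.786      0.6407 14982.    ]
 [    0.5412     0.0839     0.5405     0.082     86.7031    15.2295    45.0873     0.1551   107.    ]
 [    0.6567     0.0539     0.6565     0.0522   124.8063    17.0759    42.3967     0.1534   132.    ]
 [    0.5107    -0.0303     0.51      -0.033    124.3945    18.0884    43.8263     0.1536   146.    ]
 [    0.6264    -0.0611     0.6252    -0.0639    82.5258    14.6086    48.3798     0.155    127.    ]]
t 34.5 a -13.63 p [ 0.6266 -0.0575  0.292 ] F [-0.4  0.9 -0.2] Mz 0.016 q7 0.172 eff7 0.002
```

View pics/side1.png

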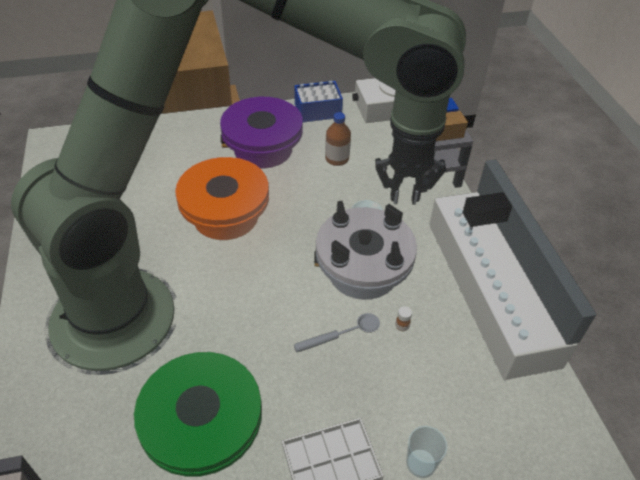

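Request:
servo_tool(targets=[{"x":0.0,"y":-0.6,"z":-0.8,"wx":0.0,"wy":0.0,"wz":0.0},{"x":0.0,"y":-0.6,"z":-0.8,"wx":0.0,"wy":0.0,"wz":0.0},{"x":0.0,"y":-0.6,"z":-0.8,"wx":0.0,"wy":0.0,"wz":0.0},{"x":0.0,"y":-0.6,"z":-0.8,"wx":0.0,"wy":0.0,"wz":0.0},{"x":0.0,"y":-0.6,"z":-0.8,"wx":0.0,"wy":0.0,"wz":0.0},{"x":0.0,"y":-0.6,"z":-0.8,"wx":0.0,"wy":0.0,"wz":0.0},{"x":0.0,"y":-0.6,"z":-0.8,"wx":0.0,"wy":0.0,"wz":0.0},{"x":0.0,"y":-0.6,"z":-0.8,"wx":0.0,"wy":0.0,"wz":0.0},{"x":0.0,"y":-0.6,"z":-0.8,"wx":0.0,"wy":0.0,"wz":0.0}])

```text
clock: 35.62
position: [0.4689, 0.3091, 0.2911]
tool_rot: [1.093, 1.569, -0.716]
force: [0.5, -0.8, 0.4]
grip_width: 0.0298
```

```bash
python3 - <<'E'
from knobs import *
np.set_printoptions(suppress=True,precision=4,linewidth=160)
for i in range(3):
  for n,v in knobs().items():
    for r in v:
      if r[8]<500: print(n,r[:2],"yaw %.1f"%r[4],r[5:7].round(1))
p,d=bot.grab_frame("top");cv2.imwrite("pics/top1.png",p[:,:,::-1])
E
python3 m.py
```

```text
top [0.6549 0.0536] yaw 122.7 [15.3 43.2]
top [ 0.6237 -0.0625] yaw 82.1 [14.9 44.1]
top [0.5384 0.084 ] yaw 85.3 [14.8 43. ]
top [ 0.5081 -0.0313] yaw 122.9 [13.6 43.1]
side [0.5415 0.0843] yaw 87.1 [14.5 44.2]
side [0.6569 0.0539] yaw 122.7 [16.7 45.4]
side [ 0.5103 -0.0308] yaw 123.1 [17.7 45.4]
side [ 0.6265 -0.0616] yaw 81.7 [15.5 48.6]
top [0.655  0.0532] yaw 123.0 [13.8 42.4]
top [ 0.6242 -0.0627] yaw 81.7 [15.5 43.6]
top [0.5391 0.0842] yaw 85.4 [14.4 43.1]
top [ 0.508  -0.0315] yaw 123.0 [14.  42.5]
side [0.5413 0.0842] yaw 86.1 [14.7 46.7]
side [0.6572 0.0537] yaw 124.0 [17.3 45.4]
side [ 0.5108 -0.031 ] yaw 124.9 [17.1 48.5]
side [ 0.6261 -0.0603] yaw 81.7 [15.1 50.1]
top [0.6549 0.0535] yaw 122.5 [14.6 43. ]
top [ 0.6246 -0.0628] yaw 81.5 [15.  43.5]
top [0.5391 0.084 ] yaw 85.6 [14.2 42.9]
top [ 0.5079 -0.0318] yaw 122.9 [14.3 43.3]
side [0.5416 0.0854] yaw 87.1 [15.2 45.4]
side [0.6567 0.0535] yaw 126.0 [14.6 44.4]
side [ 0.5105 -0.0307] yaw 123.3 [18.  46.6]
side [ 0.6263 -0.0619] yaw 82.6 [14.6 44.5]
t 35.98 a -13.67 p [0.469  0.3096 0.2917] F [-0.7 -0.3 -0.6] Mz 0.006 q7 -0.500 eff7 0.008
```

View pics/top1.png

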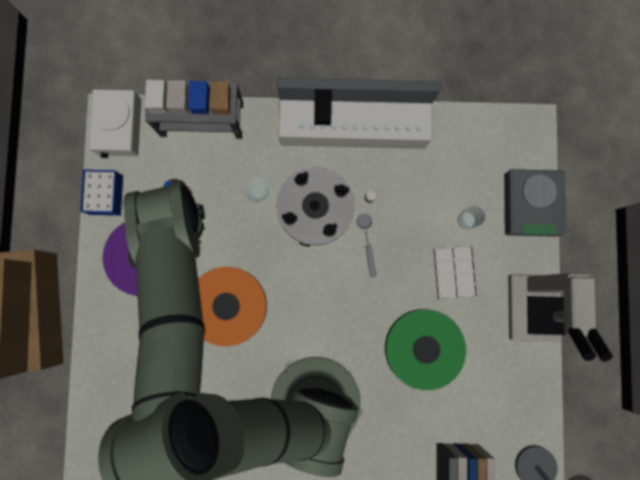

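```bash
python3 -c "
from workcell import bot
print(bot.job_done())"
```

```text
the job is handed in; nothing more can be done
None
```

I tightened all four clamp knobs in star order and in two passes, then handed the job in at about 36 s. I don't have the verdict, since handing in reports none. Both passes took opposite pairs: the knob at (0.66, 0.06), then (0.51, -0.03), then (0.54, 0.09), then (0.63, -0.06).

- **First pass:** I felt for the start of resistance in steps of about 3.5° and estimated it to within about half a degree. Each knob was then held about 31° past that point.
- **Second pass:** each knob went a further 29.5–30°, to about 60.5° past the start of resistance while held. I counted both twelfths from the held angle. When released, the knobs spring back 4–5°, so they rest about 55° past that point.
- **Final checks:** the top camera shows all four bars within about 1° of where they should rest. The side camera reads up to about 3° off the expected rest angles, and it scatters more. In the last top picture the stopper, dish, vial, spatula, tray and beaker look unmoved. The arm partly hides the reagent bottle and the purple look-alike there, but an earlier side picture, taken after the last knob was released, shows both in place.
- **Disagreement:** the cameras placed the knobs about 2 mm in x and 4 mm in y away from where the gripper felt their axes. I went by the felt positions.
- **Forces:** vertical load on the knobs read at most about 14 N (a pull up), and about 10 N pressing down while gripping. Sideways load stayed under about 7 N. Forces were read only at the end of each move, so brief peaks in between were not seen.

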